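Hand out the tube racks to the class kits

TASK

Take the two stacks of tube racks apart and give every class kit its rack: set each rack in the tray of its own colour, in the middle of the large empty compartment, lengthwise along the tray and standing flat. The tubes are full, so keep the racks upright and set them down rather than dropping them, and leave the amber bottle standing where it is.

Things in the scene. Friction and masses are not known exactly. Their poses are not given: they have to be found in the camera images.
- rack_red_center (a point): red tube rack, a box 98 long (x) x 52 wide (y) x 50 mm high, 0.14 kg; white-capped tubes with red dots lie below its rim. Point: its centre, 25 mm above its foot; z up. The racks start as two stacks of two, the upper flat on the lower's rim, roughly crosswise, so the lower's ends show. Grip across the 52 mm; fingertips kept above an upper rack's foot clear the lower rack.
- tray_red_place (a point): red fixed shallow tray, 190 (x) x 125 mm (y), floor 3 mm thick, lips 6 mm above the floor. A rib (6 mm) parts it: large empty compartment 128 x 119 mm on the robot's side (-x); small one 52 mm deep (+x) with a loose pot (30 mm across, 45 high), a small dish and a pen. Point: centre of the large compartment, on its floor; x along the tray, z up.
- rack_yellow_center (a point): yellow tube rack, a box 98 long (x) x 52 wide (y) x 50 mm high, 0.14 kg; white-capped tubes with yellow dots lie below its rim. Point: its centre, 25 mm above its foot; z up. The racks start as two stacks of two, the upper flat on the lower's rim, roughly crosswise, so the lower's ends show. Grip across the 52 mm; fingertips kept above an upper rack's foot clear the lower rack.
- tray_yellow_place (a point): yellow fixed shallow tray, 190 (x) x 125 mm (y), floor 3 mm thick, lips 6 mm above the floor. A rib (6 mm) parts it: large empty compartment 128 x 119 mm on the robot's side (-x); small one 52 mm deep (+x) with a loose pot (30 mm across, 45 high), a small dish and a pen. Point: centre of the large compartment, on its floor; x along the tray, z up.
- rack_green_center (a point): green tube rack, a box 98 long (x) x 52 wide (y) x 50 mm high, 0.14 kg; white-capped tubes with green dots lie below its rim. Point: its centre, 25 mm above its foot; z up. The racks start as two stacks of two, the upper flat on the lower's rim, roughly crosswise, so the lower's ends show. Grip across the 52 mm; fingertips kept above an upper rack's foot clear the lower rack.
- tray_green_place (a point): green fixed shallow tray, 190 (x) x 125 mm (y), floor 3 mm thick, lips 6 mm above the floor. A rib (6 mm) parts it: large empty compartment 128 x 119 mm on the robot's side (-x); small one 52 mm deep (+x) with a loose pot (30 mm across, 45 high), a small dish and a pen. Point: centre of the large compartment, on its floor; x along the tray, z up.
- rack_blue_center (a point): blue tube rack, a box 98 long (x) x 52 wide (y) x 50 mm high, 0.14 kg; white-capped tubes with blue dots lie below its rim. Point: its centre, 25 mm above its foot; z up. The racks start as two stacks of two, the upper flat on the lower's rim, roughly crosswise, so the lower's ends show. Grip across the 52 mm; fingertips kept above an upper rack's foot clear the lower rack.
- tray_blue_place (a point): blue fixed shallow tray, 190 (x) x 125 mm (y), floor 3 mm thick, lips 6 mm above the floor. A rib (6 mm) parts it: large empty compartment 128 x 119 mm on the robot's side (-x); small one 52 mm deep (+x) with a loose pot (30 mm across, 45 high), a small dish and a pen. Point: centre of the large compartment, on its floor; x along the tray, z up.
- reagent_center (a point): amber reagent bottle with white cap and paper label, loose, 60 mm across, 105 mm high, 0.3 kg, standing in the row with the stacks; a bystander. This point is its centre, 52 mm above the bench.
- vortex: grey round vortex mixer with a black rubber cup on top, fixed, 104 mm across, 78 mm high, standing in the row with the stacks; a bystander and obstacle only. Origin: centre of its underside.
Things that resemble listed ones, but are neither listed nor needed, are in the scene too. What is meant by the part that bears rack_blue_center is not black, and is the larger of those in its own colour.

How it is judged:
By the outcome, as a careful person would: the job done as asked, in the order asked, and still so for the second after the job is handed in, with the robot touching nothing.
It also fails if it takes over 109 s, if anything falls off the work surface, if the arm or the gripper's body presses on something with over 40 N, if the wrist force passes 120 N, or if a joint passes its speed limit or range.

ROBOT

A 6-joint arm with a two-finger parallel gripper is mounted at the origin on the work surface. World frame = base frame: x ahead of the robot, y to its left, z up, the work surface at z = 0. Lengths are in m, angles in rad, forces in N, time in s.
With the tool pointing down it reaches from about 0.275 to 0.725 m from the base axis. Payload 15.9 kg.
Tool frame: the origin (TCP) lies on the front face of the gripper's body, between the roots of the fingers; the fingertips stand 73 mm ahead of it and the grasp point (between the pads) lies 54 mm ahead of it (env.grasp_offset is the distance from the TCP to the grasp point, in m); z points along the fingers, y is the direction in which the jaws open and shut (so a half turn about z gives the same grasp; the last joint's range is limited). The gripper opens to 85 mm and grips with 20 to 120 N. Pads are 22 mm wide; open, the fingers measure 114 mm over their backs; the gripper's body (76 mm by 85 mm) begins 54 mm behind the grasp point. The pads swing forward as they close: fully open they stand 13 mm farther back than shut.
Start: joints at [-1.319, 0.213, -0.034, 1.323, 0, 1.571], TCP at [0.125, -0.484, 0.304] pointing down, gripper open.
Joint ranges: [-2.98, 2.98], [-0.74, 1.72], [-1.14, 1.35], [-2.1, 2.04], [-1.57, 1.44], [-3.14, 3.14]. Speed limits (rad/s): [1.89, 1.89, 2.39, 2.57, 3.14, 3.14].

INTERFACE

Orientations are given as a 3x3 rotation matrix whose columns are the frame's x, y, z axes.
In Python, from cell import env gives the robot as it stands. The module is installed in compiled form; this text tells all that it offers.
- The arm moves only by the tool arm_command, never from a script. Its argument "increments" is a list of rows, each an object of numbers: "gripper": the gripper command: -1 is shut, 1 is fully open, values between are in proportion; "dx", "dy", "dz": the shift along the tool's x, y, z each as a share of 0.04 m, from -1 to 1; "wx", "wy", "wz": the turn, a rotation vector about the tool's x, y, z each as a share of 0.12 rad, from -1 to 1. A call has 1 to 10 rows; each row shifts and turns the commanded pose from where the row before left it, along the tool's axes as they then stand; what a row does not reach is not made up. A row lasts 1/10 s, in which the tool goes at most 50 mm and 8.59 degrees, less where a joint would pass 70% of its speed; a pose out of reach is approached as far as the arm can. A call with a number of a shift or a turn outside -1 to 1 is refused whole. A call with a gripper value outside its range is refused whole. The fingers move at their own pace and stop on an object; "grip_force" is the grip in N (left out, the last holds). Time passes only in rows, so rows that do not move let the fingers close. It gives the time, the measured TCP pose, the force and the opening at its end, in the units of the state.
- env.state(): the state, without advancing time (a new reading comes with each control period).
- env.grab_frame(name): name is "scene" or "side" or "wrist"; returns the picture (384x512x3 uint8, red, green, blue); there is no depth.
- env.get_calibration(name): a dict with "camera_matrix" (3x3 intrinsics, pixels), "rvec" (rotation vector, rad) and "tvec" (3), from world to camera coordinates, as OpenCV has them; the wrist camera has in their place "tool_from_camera" (4x4, takes a point from camera to tool coordinates, whose origin is the TCP and whose axes are the flange's). Camera axes: x right, y down, z forward; pixel columns grow to the right and rows downward; lengths in m; the calibration is good to about 2 mm. A picture is of the moment at which its call begins: read the wrist's pose just before it. get_calibration takes no time and is no camera call.
- env.hand_in(): hands the job in, once; it reports no verdict.
Trained networks look in the newest picture that a camera, given by its name, has taken for a name from the list of things; names that differ only in an ending like _2 or _b are one class to them, and where a whole thing is asked for, a point or a joint stands for the part that bears it (a point fixed in the world has none). Each returns a list of dicts, best first, with "p" (0 to 1); they miss things now and then, are a little off and sometimes report something else, mostly with a low value. They report only what shows in the picture. A call takes as long as a camera call. They do not tell look-alikes from the thing itself.
- env.cut_out(name, camera): "mask" (384x512 bool, what is visible of it) and "xy" ([column, row] in pixels, amid what is visible of it).
The state is a dict: "time_s": time; "joint_pos": joint angles; "joint_vel": joint speeds; "tau": joint torques, N m; "tool_pos": TCP position; "eef_rot": TCP orientation; "wrist_force": force on the tool from outside, world axes, zero at the start; "wrist_torque": the same for the moment, N m; "opening": opening from 0.0 (shut) to 1.0 (fully open).
Only numpy, scipy, OpenCV 4.12 (cv2) and the standard library are available. Lean on these libraries where they do the work, as an engineer would, in place of code of your own. Each camera call takes 0.05 s, during which the arm holds its last target.

## Working session

There is one attempt and no reset: what is moved stays moved. The work goes in short steps, Python scripts to look and compute and a tool call to move; the robot and the scene stay as the last step left them, time stands still between calls to the robot, and variables do not carry over. Pictures are saved under pics/ and viewed, and the job is handed in when it is done.

Besides the shell and the picture viewer there is one more tool, called after "Call:" in YAML: its name, and indented under it one key for each argument. arm_command: Moves the arm, as the interface text tells. Its arguments: {"type":"object","properties":{"increments":{"type":"array","items":{"type":"object","properties":{"gripper":{"type":"number"},"dx":{"type":"number"},"dy":{"type":"number"},"dz":{"type":"number"},"wx":{"type":"number"},"wy":{"type":"number"},"wz":{"type":"number"}}}},"grip_force":{"type":"number"}},"required":["increments"]}

```bash
mkdir -p pics
python3 - <<'E'
from cell import env
import cv2
s=env.state();print(s['time_s'],s['tool_pos'],s['eef_rot'])
for n in ['scene','side','wrist']:
    im=env.grab_frame(n);cv2.imwrite(f'pics/{n}0.png',im[:,:,::-1])
    print(n,env.get_calibration(n))
E
```

```text
0.0 [ 0.12452657 -0.48398077  0.30339741] [[ 9.68457280e-01  2.49179503e-01 -2.67673542e-04]
 [ 2.49179646e-01 -9.68456639e-01  1.11446606e-03]
 [ 1.84718799e-05 -1.14601157e-03 -9.99999343e-01]]
scene {'camera_matrix': array([[448.25414825,   0.        , 258.80420974],
       [  0.        , 448.25414825, 188.87326281],
       [  0.        ,   0.        ,   1.        ]]), 'rvec': array([ 1.13756642,  2.53679443, -0.82171373]), 'tvec': array([ 0.30130801, -0.25147574,  1.28879923])}
side {'camera_matrix': array([[389.76484405,   0.        , 257.45772217],
       [  0.        , 389.76484405, 196.52597918],
       [  0.        ,   0.        ,   1.        ]]), 'rvec': array([ 2.15761954, -0.09440952,  0.04078012]), 'tvec': array([-0.45876696,  0.11080552,  1.00183003])}
wrist {'camera_matrix': array([[343.74842157,   0.        , 252.96071229],
       [  0.        , 343.74842157, 192.81303605],
       [  0.        ,   0.        ,   1.        ]]), 'tool_from_camera': array([[-4.88016915e-05, -9.61977866e-01, -2.73127413e-01,
         6.94158454e-02],
       [ 9.99999295e-01, -3.70989994e-04,  1.12798090e-03,
        -6.67486643e-04],
       [-1.18642020e-03, -2.73127166e-01,  9.61977205e-01,
        -7.16837773e-02],
       [ 0.00000000e+00,  0.00000000e+00,  0.00000000e+00,
         1.00000000e+00]])}
```

View pics/scene0.png

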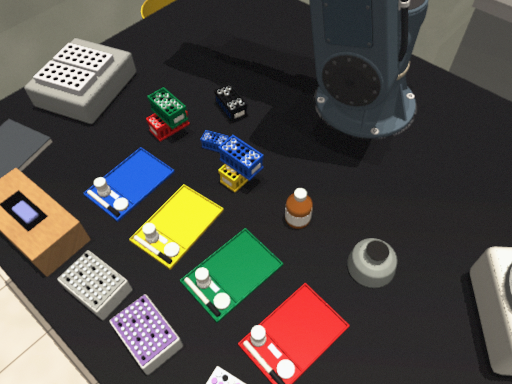

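View pics/side0.png

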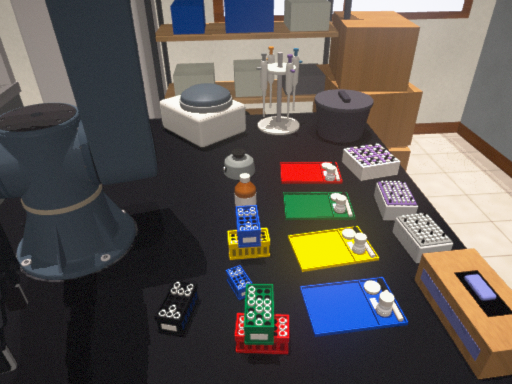

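View pics/wrist0.png

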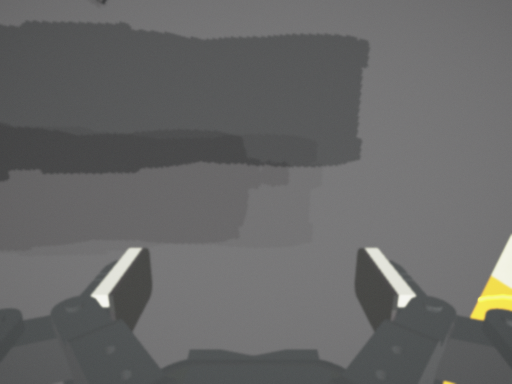

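```bash
cat > h.py <<'E'
from cell import env
import cv2, numpy as np
from scipy.optimize import minimize
def cal(n,st=None):
    c=env.get_calibration(n)
    if n=='wrist':
        s=st or env.state(); T=np.eye(4);T[:3,:3]=s['eef_rot'];T[:3,3]=s['tool_pos']
        M=np.linalg.inv(T@np.array(c['tool_from_camera'])); return np.array(c['camera_matrix']),M[:3,:3],M[:3,3]
    return np.array(c['camera_matrix']),cv2.Rodrigues(np.array(c['rvec']))[0],np.array(c['tvec'])
def proj(C,P):
    K,R,t=C; q=(K@(R@np.asarray(P).T+t[:,None])).T; return q[:,:2]/q[:,2:]
def back(C,uv,z):
    K,R,t=C; d=R.T@np.linalg.inv(K)@np.array([uv[0],uv[1],1.]); o=-R.T@t; return o+d*(z-o[2])/d[2]
HUE={'red':[(0,6),(174,180)],'yellow':[(24,33)],'green':[(60,90)],'blue':[(106,122)]}
def cmask(im,c):
    h=cv2.cvtColor(im,cv2.COLOR_RGB2HSV); m=np.zeros(im.shape[:2],bool)
    for a,b in HUE[c]: m|=(h[...,0]>=a)&(h[...,0]<=b)
    return m&(h[...,1]>150)&(h[...,2]>50)
def box(x,y,yaw,L,W,z0,z1):
    c,s=np.cos(yaw),np.sin(yaw)
    return np.array([[x+c*a*L/2-s*b*W/2,y+s*a*L/2+c*b*W/2,z] for z in(z0,z1) for a in(-1,1) for b in(-1,1)])
def sil(C,B):
    S=4;m=np.zeros((384,512),np.uint8);h=cv2.convexHull(proj(C,B).astype(np.float32))
    cv2.fillPoly(m,[np.round(h*16).astype(np.int32)],1,shift=4);return m.astype(bool)
def fit(obs,x0,L,W,z0,z1,ign=None):
    # obs: list of (C,mask,ignore)
    def f(p):
        c=0
        for C,m,ig in obs:
            s=sil(C,box(*p,L,W,z0,z1));
            a=(s&m).sum();u=((s|m)&~ig).sum();c+=1-a/max(u,1)
        return c/len(obs)
    best=None
    for dy in (0,.35,-.35):
        sx=np.array(x0)+[0,0,dy]
        r=minimize(f,sx,method='Nelder-Mead',options=dict(initial_simplex=[sx,sx+[.02,0,0],sx+[0,.02,0],sx+[0,0,.25]],xatol=1e-4,fatol=1e-4,maxiter=300))
        r=minimize(f,r.x,method='Nelder-Mead',options=dict(initial_simplex=[r.x,r.x+[.006,0,0],r.x+[0,.006,0],r.x+[0,0,.08]],xatol=1e-4,fatol=1e-4,maxiter=300))
        if best is None or r.fun<best.fun: best=r
    return best.x,best.fun
E
python3 - <<'E'
from h import *
ims={n:cv2.imread(f'pics/{n}0.png')[:,:,::-1].copy() for n in('scene','side')}
for n in ims:
    C=cal(n)
    for c in HUE:
        m=cmask(ims[n],c).astype(np.uint8)
        k,l,st,ce=cv2.connectedComponentsWithStats(m)
        for i in range(1,k):
            if st[i,4]>60: print(n,c,st[i],ce[i].round(),back(C,ce[i],.01).round(3))
for c in HUE:
  for n in ('scene','side'):
    for k in (f'rack_{c}_center',):
        for d in env.cut_out(k,n): print(k,n,d['p'],d['xy'],d['mask'].sum())
for k in('reagent_center','vortex'):
    d=env.cut_out(k,'scene')[0];print(k,d['p'],d['xy'],back(cal('scene'),d['xy'],.05))
E
```

```text
scene red [146 113  44  29 430] [164. 128.] [ 0.454 -0.345  0.01 ]
scene red [ 238  283  112  101 5039] [298. 332.] [0.645 0.279 0.01 ]
scene yellow [218 165  21  24 124] [229. 175.] [ 0.453 -0.101  0.01 ]
scene yellow [ 129  184   95   85 3135] [181. 221.] [ 0.625 -0.09   0.01 ]
scene green [147  87  41  42 514] [168. 108.] [ 0.395 -0.395  0.01 ]
scene green [ 180  228  103   95 3858] [236. 270.] [0.629 0.093 0.01 ]
scene blue [ 200  130   64   51 1180] [233. 153.] [ 0.395 -0.142  0.01 ]
scene blue [  83  147   92   75 2558] [134. 179.] [ 0.619 -0.267  0.01 ]
scene blue [101 196  14  12  78] [109. 200.] [ 0.7   -0.264  0.01 ]
side red [ 280  162   63   22 1050] [305. 173.] [0.635 0.262 0.01 ]
side red [ 234  312   56   43 1027] [264. 339.] [ 0.443 -0.345  0.01 ]
side yellow [247 227  24  31 227] [263. 244.] [ 0.468 -0.07   0.01 ]
side yellow [ 288  226   92   46 2302] [325. 249.] [ 0.617 -0.104  0.01 ]
side yellow [227 229  19  31 208] [233. 244.] [ 0.393 -0.063  0.01 ]
side green [ 284  193   49   25 1021] [307. 206.] [0.608 0.082 0.01 ]
side green [244 284  30  61 832] [259. 315.]
[... 406 characters left out ...]
 533
rack_red_center side 0.76 [272.2, 337.0] 1151
rack_red_center side 0.43 [245.4, 191.8] 556
rack_yellow_center scene 0.73 [231.3, 273.5] 4491
rack_yellow_center scene 0.61 [232.3, 180.3] 450
rack_yellow_center side 0.84 [249.6, 247.6] 785
rack_green_center scene 0.76 [167.5, 105.9] 963
rack_green_center side 0.66 [258.6, 316.3] 1776
rack_blue_center scene 0.61 [241.4, 154.5] 1216
rack_blue_center scene 0.6 [230.8, 99.8] 865
rack_blue_center side 0.84 [177.5, 308.2] 1709
rack_blue_center side 0.73 [248.1, 222.7] 909
rack_blue_center side 0.72 [237.7, 278.1] 517
reagent_center 0.6 [299.2, 207.5] [0.43455625 0.10866981 0.05      ]
vortex 0.8 [373.8, 261.8] [0.43703985 0.31072061 0.05      ]
```

Run:
```python
from h import *
ims={n:cv2.imread(f'pics/{n}0.png')[:,:,::-1].copy() for n in('scene','side')}
def comp(m,uv,hull=True):
    k,l,st,ce=cv2.connectedComponentsWithStats(m.astype(np.uint8),connectivity=8)
    i=1+np.argmin([np.hypot(*(ce[j]-uv)) if st[j,4]>60 else 1e9 for j in range(1,k)])
    o=(l==i).astype(np.uint8)
    if hull:
        h=cv2.convexHull(cv2.findContours(o,0,2)[0][0] if False else np.argwhere(o)[:,::-1].astype(np.int32)); cv2.fillPoly(o,[h],1)
    return o.astype(bool)
Z=np.zeros((384,512),bool)
T={'red':((298,332),(305,173)),'yellow':((181,221),(325,249)),'green':((236,270),(307,206)),'blue':((134,179),(345,308))}
vis={n:ims[n].copy() for n in ims}
def draw(B):
    for n in vis:
        p=np.round(proj(cal(n),B)*1).astype(int)
        for a,b in((0,1),(1,3),(3,2),(2,0),(4,5),(5,7),(7,6),(6,4),(0,4),(1,5),(2,6),(3,7)): cv2.line(vis[n],tuple(map(int,p[a])),tuple(map(int,p[b])),(255,0,255),1)
for c,(a,b) in T.items():
    obs={n:(cal(n),comp(cmask(ims[n],c),uv),Z) for n,uv in(('scene',a),('side',b))}
    x0=[*back(cal('scene'),a,.009)[:2],0]
    for k in (['scene'],['side'],['scene','side']):
        p,f=fit([obs[n] for n in k],x0,.19,.125,0,.009); print('tray',c,k,p.round(4),round(f,3), 'place',(p[:2]-.031*np.array([np.cos(p[2]),np.sin(p[2])])).round(4) )
    draw(box(*p,.19,.125,0,.009))
for c,x0 in (('green',(.41,-.34,0)),('blue',(.42,-.08,0))):
    obs={}
    for n in('scene','side'):
        env.grab_frame(n)
        D=env.cut_out(f'rack_{c}_center',n)
        q=proj(cal(n),[[*x0[:2],.075]])[0]
        d=min(D,key=lambda d:np.hypot(*(np.array(d['xy'])-q)));print(d['xy'],q)
        obs[n]=(cal(n),d['mask'],Z)
    for k in (['scene'],['side'],['scene','side']):
        for yy in(0,1.57):
            p,f=fit([obs[n] for n in k],(*x0[:2],yy),.098,.052,.05,.1); print('rack',c,k,p.round(4),round(f,3))
            if k==['scene','side']: P=p if yy==0 or f<F else P; F=f
    draw(box(*P,.098,.052,.05,.1))
for n in vis: cv2.imwrite(f'pics/fit_{n}.png',vis[n][:,:,::-1])
```

```text
tray red ['scene'] [ 0.653   0.2747 -0.0951] 0.011 place [0.6222 0.2776]
tray red ['side'] [ 0.6557  0.2765 -0.1021] 0.011 place [0.6249 0.2797]
tray red ['scene', 'side'] [ 0.6534  0.2761 -0.0916] 0.018 place [0.6225 0.2789]
tray yellow ['scene'] [ 0.633  -0.0948  0.1159] 0.013 place [ 0.6022 -0.0984]
tray yellow ['side'] [ 0.6364 -0.0902  0.1084] 0.032 place [ 0.6056 -0.0935]
tray yellow ['scene', 'side'] [ 0.6341 -0.093   0.1277] 0.038 place [ 0.6033 -0.0969]
tray green ['scene'] [ 0.6374  0.0872 -0.0858] 0.012 place [0.6065 0.0898]
tray green ['side'] [0.6339 0.1043 0.0013] 0.386 place [0.6029 0.1043]
tray green ['scene', 'side'] [ 0.637   0.0877 -0.0714] 0.21 place [0.6061 0.09  ]
tray blue ['scene'] [ 0.6314 -0.2745  0.06  ] 0.011 place [ 0.6004 -0.2763]
tray blue ['side'] [ 0.634  -0.2732  0.0585] 0.013 place [ 0.603 -0.275]
tray blue ['scene', 'side'] [ 0.6316 -0.2743  0.0626] 0.019 place [ 0.6007 -0.2762]
[166.4, 106.4] [173.32058248 102.44213229]
[260.4, 315.8] [245.12804893 315.33399997]
rack green ['scene'] [ 0.4325 -0.3395 -1.7121] 0.052
rack green ['scene'] [ 0.4335 -0.3384  1.4281] 0.058
rack green ['side'] [ 0.4357 -0.3354 -1.6569] 0.043
rack green ['side'] [ 0.4355 -0.3355  1.4693] 0.042
rack green ['scene', 'side'] [ 0.4349 -0.3377  1.477 ] 0.067
rack green ['scene', 'side'] [ 0.4349 -0.3377  1.4847] 0.066
[240.6, 153.7] [242.514719   154.54067713]
[248.1, 222.7] [243.04053841 226.4390037 ]
rack blue ['scene'] [ 0.4291 -0.0802 -1.5656] 0.059
rack blue ['scene'] [ 0.429  -0.0801  1.5769] 0.059
rack blue ['side'] [ 0.4306 -0.0774  1.5616] 0.028
rack blue ['side'] [ 0.4309 -0.0787  1.5655] 0.028
rack blue ['scene', 'side'] [ 0.4309 -0.0784 -1.5734] 0.058
rack blue ['scene', 'side'] [ 0.4309 -0.0784  1.5622] 0.059
```

View pics/fit_scene.png

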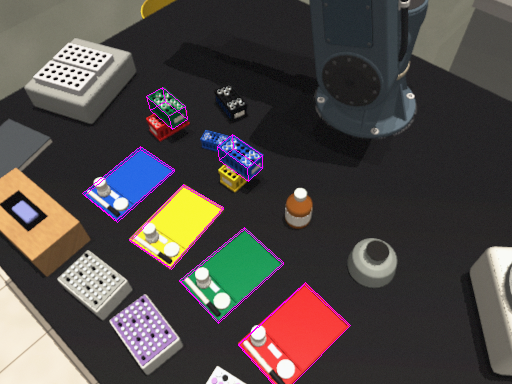

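View pics/fit_side.png

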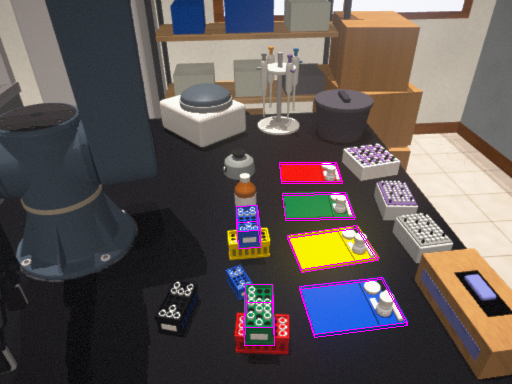

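Call:
arm_command:
  increments:
    - {"wz": -1,"gripper": 1}
    - {"wz": -1,"gripper": 1}
    - {"wz": -1,"gripper": 1}
    - {"wz": -1,"gripper": 1}
    - {"wz": -1,"gripper": 1}
    - {"wz": -1,"gripper": 1}
    - {"wz": -1,"gripper": 1}
    - {"wz": -1,"gripper": 1}
    - {"wz": -1,"gripper": 1}
    - {"wz": -1,"gripper": 1}

```text
$.increments[0]: bad value
```

Call:
arm_command:
  increments:
    - {"dx": 0.45,"dy": 0.72,"gripper": 1}
    - {"dx": 0.45,"dy": 0.72,"gripper": 1}
    - {"dx": 0.45,"dy": 0.72,"gripper": 1}
    - {"dx": 0.45,"dy": 0.72,"gripper": 1}
    - {"dx": 0.45,"dy": 0.72,"gripper": 1}
    - {"dx": 0.45,"dy": 0.72,"gripper": 1}
    - {"dx": 0.45,"dy": 0.72,"gripper": 1}
    - {"dx": 0.45,"dy": 0.72,"gripper": 1}
    - {"dx": 0.45,"dy": 0.72,"gripper": 1}
    - {"dx": 0.45,"dy": 0.72,"gripper": 1}

```text
$.increments[0]: bad value
```

Call:
arm_command:
  increments:
    - {"dx": 0,"dy": 0,"dz": 0,"wx": 0,"wy": 0,"wz": -1,"gripper": 1}
    - {"dx": 0,"dy": 0,"dz": 0,"wx": 0,"wy": 0,"wz": -1,"gripper": 1}
    - {"dx": 0,"dy": 0,"dz": 0,"wx": 0,"wy": 0,"wz": -1,"gripper": 1}
    - {"dx": 0,"dy": 0,"dz": 0,"wx": 0,"wy": 0,"wz": -1,"gripper": 1}
    - {"dx": 0,"dy": 0,"dz": 0,"wx": 0,"wy": 0,"wz": -1,"gripper": 1}
    - {"dx": 0,"dy": 0,"dz": 0,"wx": 0,"wy": 0,"wz": -1,"gripper": 1}
    - {"dx": 0,"dy": 0,"dz": 0,"wx": 0,"wy": 0,"wz": -1,"gripper": 1}
    - {"dx": 0,"dy": 0,"dz": 0,"wx": 0,"wy": 0,"wz": -1,"gripper": 1}
    - {"dx": 0,"dy": 0,"dz": 0,"wx": 0,"wy": 0,"wz": -1,"gripper": 1}
    - {"dx": 0,"dy": 0,"dz": 0,"wx": 0,"wy": 0,"wz": -1,"gripper": 1}

```text
time_s: 2.05
tool_pos: [0.1246, -0.4842, 0.3039]
eef_rot: [[0.114, 0.994, 0.0], [0.994, -0.114, 0.0], [0.0, 0.0, -1.0]]
wrist_force: [-0.0, -0.2, -0.7]
opening: 1.001
```

Call:
arm_command:
  increments:
    - {"dx": 0.45,"dy": 0.72,"dz": 0,"wx": 0,"wy": 0,"wz": 0,"gripper": 1}
    - {"dx": 0.45,"dy": 0.72,"dz": 0,"wx": 0,"wy": 0,"wz": 0,"gripper": 1}
    - {"dx": 0.45,"dy": 0.72,"dz": 0,"wx": 0,"wy": 0,"wz": 0,"gripper": 1}
    - {"dx": 0.45,"dy": 0.72,"dz": 0,"wx": 0,"wy": 0,"wz": 0,"gripper": 1}
    - {"dx": 0.45,"dy": 0.72,"dz": 0,"wx": 0,"wy": 0,"wz": 0,"gripper": 1}
    - {"dx": 0.45,"dy": 0.72,"dz": 0,"wx": 0,"wy": 0,"wz": 0,"gripper": 1}
    - {"dx": 0.45,"dy": 0.72,"dz": 0,"wx": 0,"wy": 0,"wz": 0,"gripper": 1}
    - {"dx": 0.45,"dy": 0.72,"dz": 0,"wx": 0,"wy": 0,"wz": 0,"gripper": 1}
    - {"dx": 0.45,"dy": 0.72,"dz": 0,"wx": 0,"wy": 0,"wz": 0,"gripper": 1}
    - {"dx": 0.45,"dy": 0.72,"dz": 0,"wx": 0,"wy": 0,"wz": 0,"gripper": 1}

```text
time_s: 3.05
tool_pos: [0.4331, -0.3389, 0.3039]
eef_rot: [[0.119, 0.993, 0.0], [0.993, -0.119, -0.0], [-0.0, 0.0, -1.0]]
wrist_force: [0.0, -1.5, 0.8]
opening: 1.001
```

Run:
```python
from h import *
s=env.state();im=env.grab_frame('wrist');C=cal('wrist',s)
print(s['time_s'],s['tool_pos'])
v=im.copy()
for p in([.4345,-.338,1.455],):
    q=proj(C,box(*p,.098,.052,.05,.1)).astype(int)
    for a,b in((4,5),(5,7),(7,6),(6,4)): cv2.line(v,tuple(map(int,q[a])),tuple(map(int,q[b])),(255,0,255),1)
cv2.imwrite('pics/w1.png',v[:,:,::-1])
for d in env.cut_out('rack_green_center','wrist'):
    print(d['p'],d['xy'],d['mask'].sum())
    print(fit([(C,d['mask'],np.zeros((384,512),bool))],[.4345,-.338,1.45],.098,.052,.05,.1))
```

```text
3.05 [ 0.43312888 -0.33888668  0.30394822]
0.57 [254.4, 172.8] 7575
(array([ 0.43475913, -0.33654355,  1.47224641]), np.float64(0.017808397244247987))
```

View pics/w1.png

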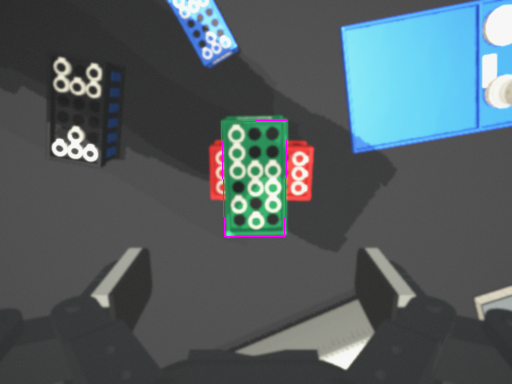

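Call:
arm_command:
  increments:
    - {"dx": 0.06,"dy": 0.03,"dz": 0.8,"wx": 0,"wy": 0,"wz": -0.1,"gripper": 1}
    - {"dx": 0,"dy": 0,"dz": 0.8,"wx": 0,"wy": 0,"wz": 0,"gripper": 1}
    - {"dx": 0,"dy": 0,"dz": 0.8,"wx": 0,"wy": 0,"wz": 0,"gripper": 1}
    - {"dx": 0,"dy": 0,"dz": 0.7,"wx": 0,"wy": 0,"wz": 0,"gripper": 1}
    - {"dx": 0,"dy": 0,"dz": 0.6,"wx": 0,"wy": 0,"wz": 0,"gripper": 1}
    - {"dx": 0,"dy": 0,"dz": 0.4,"wx": 0,"wy": 0,"wz": 0,"gripper": 1}
    - {"dx": 0,"dy": 0,"dz": 0.2,"wx": 0,"wy": 0,"wz": 0,"gripper": 1}
    - {"dx": 0,"dy": 0,"dz": 0,"wx": 0,"wy": 0,"wz": 0,"gripper": 1}

```text
time_s: 3.95
tool_pos: [0.4328, -0.3373, 0.1313]
eef_rot: [[0.107, 0.994, -0.001], [0.994, -0.107, 0.001], [0.001, -0.001, -1.0]]
wrist_force: [-0.4, -0.1, 0.1]
opening: 1.001
```

Call:
arm_command:
  increments:
    - {"dx": 0,"dy": 0,"dz": 0,"wx": 0,"wy": 0,"wz": 0,"gripper": -0.5}
    - {"dx": 0,"dy": 0,"dz": 0,"wx": 0,"wy": 0,"wz": 0,"gripper": -0.5}
    - {"dx": 0,"dy": 0,"dz": 0,"wx": 0,"wy": 0,"wz": 0,"gripper": -0.5}
    - {"dx": 0,"dy": 0,"dz": 0,"wx": 0,"wy": 0,"wz": 0,"gripper": -0.5}
    - {"dx": 0,"dy": 0,"dz": 0,"wx": 0,"wy": 0,"wz": 0,"gripper": -0.5}
    - {"dx": 0,"dy": 0,"dz": 0,"wx": 0,"wy": 0,"wz": 0,"gripper": -0.5}
  grip_force: 40

```text
time_s: 4.55
tool_pos: [0.4339, -0.3378, 0.133]
eef_rot: [[0.107, 0.994, 0.001], [0.994, -0.107, -0.001], [-0.001, 0.002, -1.0]]
wrist_force: [0.0, 0.4, 7.7]
opening: 0.603
```

Call:
arm_command:
  increments:
    - {"dx": 0,"dy": 0,"dz": -0.15,"wx": 0,"wy": 0,"wz": 0,"gripper": -0.5}
    - {"dx": 0,"dy": 0,"dz": -0.3,"wx": 0,"wy": 0,"wz": 0,"gripper": -0.5}
    - {"dx": 0,"dy": 0,"dz": -0.5,"wx": 0,"wy": 0,"wz": 0,"gripper": -0.5}
    - {"dx": 0,"dy": 0,"dz": -0.7,"wx": 0,"wy": 0,"wz": 0,"gripper": -0.5}
    - {"dx": 0,"dy": 0,"dz": -0.7,"wx": 0,"wy": 0,"wz": 0,"gripper": -0.5}
    - {"dx": 0,"dy": 0,"dz": -0.7,"wx": 0,"wy": 0,"wz": 0,"gripper": -0.5}
    - {"dx": 0,"dy": 0,"dz": -0.6,"wx": 0,"wy": 0,"wz": 0,"gripper": -0.5}
    - {"dx": 0,"dy": 0,"dz": -0.4,"wx": 0,"wy": 0,"wz": 0,"gripper": -0.5}
    - {"dx": 0,"dy": 0,"dz": -0.2,"wx": 0,"wy": 0,"wz": 0.2,"gripper": -0.5}
    - {"dx": 0,"dy": 0,"dz": 0,"wx": 0,"wy": 0,"wz": 0.5,"gripper": -0.5}

```text
time_s: 5.55
tool_pos: [0.4336, -0.3376, 0.3035]
eef_rot: [[0.192, 0.981, 0.002], [0.981, -0.192, -0.001], [-0.001, 0.002, -1.0]]
wrist_force: [0.6, -0.5, -2.1]
opening: 0.603
```

Run:
```python
from h import *
s=env.state();print(s['time_s'],s['tool_pos'],s['opening'])
for n in('wrist','side'): cv2.imwrite(f'pics/{n}2.png',env.grab_frame(n)[:,:,::-1])
```

```text
5.55 [ 0.433596   -0.33760953  0.30351667] 0.6025956263208837
```

View pics/wrist2.png

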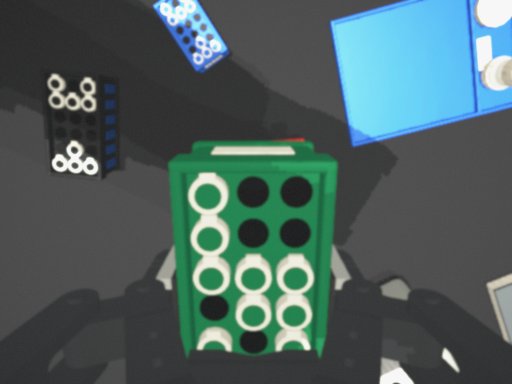

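View pics/side2.png

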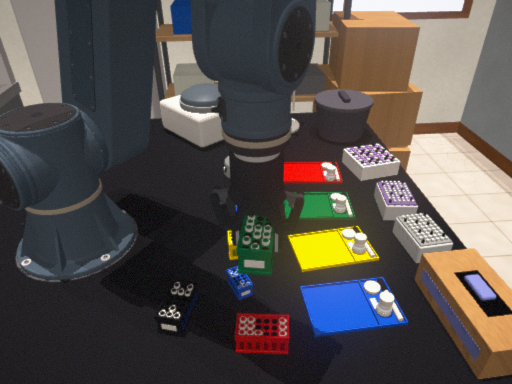

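Call:
arm_command:
  increments:
    - {"dx": 0,"dy": 0,"dz": 0,"wx": 0,"wy": 0,"wz": 0.9,"gripper": -0.5}
    - {"dx": 0,"dy": 0,"dz": 0,"wx": 0,"wy": 0,"wz": 1,"gripper": -0.5}
    - {"dx": 0,"dy": 0,"dz": 0,"wx": 0,"wy": 0,"wz": 1,"gripper": -0.5}
    - {"dx": 0,"dy": 0,"dz": 0,"wx": 0,"wy": 0,"wz": 1,"gripper": -0.5}
    - {"dx": 0,"dy": 0,"dz": 0,"wx": 0,"wy": 0,"wz": 1,"gripper": -0.5}
    - {"dx": 0,"dy": 0,"dz": 0,"wx": 0,"wy": 0,"wz": 1,"gripper": -0.5}
    - {"dx": 0,"dy": 0,"dz": 0,"wx": 0,"wy": 0,"wz": 1,"gripper": -0.5}
    - {"dx": 0,"dy": 0,"dz": 0,"wx": 0,"wy": 0,"wz": 1,"gripper": -0.5}
    - {"dx": 0,"dy": 0,"dz": 0,"wx": 0,"wy": 0,"wz": 1,"gripper": -0.5}
    - {"dx": 0,"dy": 0,"dz": 0,"wx": 0,"wy": 0,"wz": 1,"gripper": -0.5}

```text
time_s: 6.65
tool_pos: [0.4332, -0.3373, 0.3015]
eef_rot: [[0.982, 0.187, -0.001], [0.187, -0.982, 0.001], [-0.001, -0.001, -1.0]]
wrist_force: [-0.1, -0.2, -1.5]
opening: 0.604
```

Call:
arm_command:
  increments:
    - {"dx": 0,"dy": 0,"dz": 0,"wx": 0,"wy": 0,"wz": 1,"gripper": -0.5}
    - {"dx": 0,"dy": 0,"dz": 0,"wx": 0,"wy": 0,"wz": 0.9,"gripper": -0.5}
    - {"dx": 0,"dy": 0,"dz": 0,"wx": 0,"wy": 0,"wz": 0.4,"gripper": -0.5}
    - {"dx": 0.2,"dy": -0.4,"dz": 0,"wx": 0,"wy": 0,"wz": 0,"gripper": -0.5}
    - {"dx": 0.2,"dy": -0.6,"dz": 0,"wx": 0,"wy": 0,"wz": 0,"gripper": -0.5}
    - {"dx": 0.2,"dy": -0.8,"dz": 0,"wx": 0,"wy": 0,"wz": 0,"gripper": -0.5}
    - {"dx": 0.2,"dy": -0.8,"dz": 0,"wx": 0,"wy": 0,"wz": 0,"gripper": -0.5}
    - {"dx": 0.2,"dy": -0.8,"dz": 0,"wx": 0,"wy": 0,"wz": 0,"gripper": -0.5}
    - {"dx": 0.2,"dy": -0.8,"dz": 0,"wx": 0,"wy": 0,"wz": 0,"gripper": -0.5}
    - {"dx": 0.2,"dy": -0.8,"dz": 0,"wx": 0,"wy": 0,"wz": 0,"gripper": -0.5}

```text
time_s: 7.65
tool_pos: [0.506, -0.1415, 0.3017]
eef_rot: [[0.997, -0.083, -0.001], [-0.083, -0.997, 0.0], [-0.001, -0.0, -1.0]]
wrist_force: [0.6, 0.4, -2.1]
opening: 0.601
```

Call:
arm_command:
  increments:
    - {"dx": 0.2,"dy": -0.8,"dz": 0,"wx": 0,"wy": 0,"wz": 0,"gripper": -0.5}
    - {"dx": 0.3,"dy": -0.8,"dz": 0,"wx": 0,"wy": 0,"wz": 0,"gripper": -0.5}
    - {"dx": 0.3,"dy": -0.8,"dz": 0,"wx": 0,"wy": 0,"wz": 0,"gripper": -0.5}
    - {"dx": 0.3,"dy": -0.8,"dz": 0,"wx": 0,"wy": 0,"wz": 0,"gripper": -0.5}
    - {"dx": 0.3,"dy": -0.8,"dz": 0,"wx": 0,"wy": 0,"wz": 0,"gripper": -0.5}
    - {"dx": 0.3,"dy": -0.7,"dz": 0,"wx": 0,"wy": 0,"wz": 0,"gripper": -0.5}
    - {"dx": 0.2,"dy": -0.5,"dz": 0,"wx": 0,"wy": 0,"wz": 0,"gripper": -0.5}
    - {"dx": 0,"dy": -0.2,"dz": 0,"wx": 0,"wy": 0,"wz": 0,"gripper": -0.5}
    - {"dx": 0,"dy": 0,"dz": 0,"wx": 0,"wy": 0,"wz": 0,"gripper": -0.5}

```text
time_s: 8.55
tool_pos: [0.5941, 0.0115, 0.3036]
eef_rot: [[1.0, 0.003, -0.001], [0.003, -0.999, 0.044], [-0.001, -0.044, -0.999]]
wrist_force: [-0.7, 0.0, -2.3]
opening: 0.605
```

Run:
```python
from h import *
s=env.state();print(s['time_s'],s['tool_pos'],s['opening'],s['joint_pos'],s['eef_rot'])
```

```text
8.55 [0.59405659 0.01154313 0.30364577] 0.6045419454356916 [1.34667638e-03 4.14945611e-01 2.42428063e-01 1.39937441e+00
 4.42247689e-02 3.14024015e+00] [[ 0.99999582  0.00264942 -0.00115409]
 [ 0.00269786 -0.99901867  0.04420884]
 [-0.00103583 -0.04421177 -0.99902164]]
```

Call:
arm_command:
  increments:
    - {"dx": 0,"dy": 0,"dz": 0,"wx": 0,"wy": 0,"wz": -0.5,"gripper": -0.5}
    - {"dx": 0,"dy": 0,"dz": 0,"wx": 0,"wy": 0,"wz": -0.9,"gripper": -0.5}
    - {"dx": 0,"dy": 0,"dz": 0,"wx": 0,"wy": 0,"wz": 0,"gripper": -0.5}

```text
time_s: 8.85
tool_pos: [0.5939, 0.0108, 0.3041]
eef_rot: [[0.985, 0.17, -0.0], [0.17, -0.984, 0.044], [0.007, -0.043, -0.999]]
wrist_force: [0.6, -0.9, -2.5]
opening: 0.602
```

Call:
arm_command:
  increments:
    - {"dx": 0,"dy": 0,"dz": 0,"wx": -0.36,"wy": -0.06,"wz": 0,"gripper": -0.5}
    - {"dx": 0,"dy": 0,"dz": 0,"wx": 0,"wy": 0,"wz": -0.6,"gripper": -0.5}
    - {"dx": 0,"dy": 0,"dz": 0,"wx": 0,"wy": 0,"wz": -1,"gripper": -0.5}
    - {"dx": 0,"dy": 0,"dz": 0,"wx": 0,"wy": 0,"wz": -1,"gripper": -0.5}
    - {"dx": 0,"dy": 0,"dz": 0,"wx": 0,"wy": 0,"wz": -1,"gripper": -0.5}
    - {"dx": 0,"dy": 0,"dz": 0,"wx": 0,"wy": 0,"wz": -1,"gripper": -0.5}
    - {"dx": 0,"dy": 0,"dz": 0,"wx": 0,"wy": 0,"wz": -1,"gripper": -0.5}
    - {"dx": 0,"dy": 0,"dz": 0,"wx": 0,"wy": 0,"wz": -1,"gripper": -0.5}
    - {"dx": 0,"dy": 0,"dz": 0,"wx": 0,"wy": 0,"wz": -1,"gripper": -0.5}
    - {"dx": 0,"dy": 0,"dz": 0,"wx": 0,"wy": 0,"wz": -1,"gripper": -0.5}

```text
time_s: 9.85
tool_pos: [0.594, 0.0109, 0.304]
eef_rot: [[0.36, 0.933, -0.0], [0.933, -0.36, 0.0], [0.0, -0.0, -1.0]]
wrist_force: [-0.3, 0.0, -1.9]
opening: 0.607
```

Call:
arm_command:
  increments:
    - {"dx": 0,"dy": 0,"dz": 0,"wx": 0,"wy": 0,"wz": -1,"gripper": -0.5}
    - {"dx": 0,"dy": 0,"dz": 0,"wx": 0,"wy": 0,"wz": -1,"gripper": -0.5}
    - {"dx": 0,"dy": 0,"dz": 0,"wx": 0,"wy": 0,"wz": -1,"gripper": -0.5}
    - {"dx": 0,"dy": 0,"dz": 0,"wx": 0,"wy": 0,"wz": -1,"gripper": -0.5}
    - {"dx": 0,"dy": 0,"dz": 0,"wx": 0,"wy": 0,"wz": -1,"gripper": -0.5}
    - {"dx": 0,"dy": 0,"dz": 0,"wx": 0,"wy": 0,"wz": -1,"gripper": -0.5}
    - {"dx": 0,"dy": 0,"dz": 0,"wx": 0,"wy": 0,"wz": -1,"gripper": -0.5}
    - {"dx": 0,"dy": 0,"dz": 0,"wx": 0,"wy": 0,"wz": -1,"gripper": -0.5}
    - {"dx": 0,"dy": 0,"dz": 0,"wx": 0,"wy": 0,"wz": -1,"gripper": -0.5}
    - {"dx": 0,"dy": 0,"dz": 0,"wx": 0,"wy": 0,"wz": -1,"gripper": -0.5}

```text
time_s: 10.85
tool_pos: [0.594, 0.0109, 0.304]
eef_rot: [[-0.739, 0.673, -0.0], [0.673, 0.739, 0.0], [0.0, 0.0, -1.0]]
wrist_force: [-0.3, -0.2, -1.7]
opening: 0.605
```

Call:
arm_command:
  increments:
    - {"dx": 0,"dy": 0,"dz": 0,"wx": 0,"wy": 0,"wz": -1,"gripper": -0.5}
    - {"dx": 0,"dy": 0,"dz": 0,"wx": 0,"wy": 0,"wz": -1,"gripper": -0.5}
    - {"dx": 0,"dy": 0,"dz": 0,"wx": 0,"wy": 0,"wz": -1,"gripper": -0.5}
    - {"dx": 0,"dy": 0,"dz": 0,"wx": 0,"wy": 0,"wz": -1,"gripper": -0.5}
    - {"dx": 0,"dy": 0,"dz": 0,"wx": 0,"wy": 0,"wz": -0.9,"gripper": -0.5}
    - {"dx": 0,"dy": 0,"dz": 0,"wx": 0,"wy": 0,"wz": -0.5,"gripper": -0.5}
    - {"dx": 0,"dy": 0,"dz": 0,"wx": 0,"wy": 0,"wz": 0,"gripper": -0.5}

```text
time_s: 11.55
tool_pos: [0.5941, 0.011, 0.304]
eef_rot: [[-0.996, 0.094, -0.0], [0.094, 0.996, 0.0], [0.0, 0.0, -1.0]]
wrist_force: [-0.3, -0.7, -1.4]
opening: 0.606
```

Call:
arm_command:
  increments:
    - {"dx": 0,"dy": 0,"dz": 0,"wx": 0,"wy": 0,"wz": -0.1,"gripper": -0.5}
    - {"dx": -0.05,"dy": 0.4,"dz": 0,"wx": 0,"wy": 0,"wz": 0,"gripper": -0.5}
    - {"dx": -0.05,"dy": 0.6,"dz": 0,"wx": 0,"wy": 0,"wz": 0,"gripper": -0.5}
    - {"dx": -0.05,"dy": 0.6,"dz": 0,"wx": 0,"wy": 0,"wz": 0,"gripper": -0.5}
    - {"dx": -0.05,"dy": 0.42,"dz": 0,"wx": 0,"wy": 0,"wz": 0,"gripper": -0.5}
    - {"dx": 0,"dy": 0,"dz": 0,"wx": 0,"wy": 0,"wz": 0,"gripper": -0.5}

```text
time_s: 12.15
tool_pos: [0.609, 0.0936, 0.3036]
eef_rot: [[-0.997, 0.078, -0.0], [0.078, 0.997, 0.001], [0.001, 0.001, -1.0]]
wrist_force: [0.0, -1.0, -2.5]
opening: 0.607
```

```bash
cat >> h.py <<'E'
EDG=((0,1),(1,3),(3,2),(2,0),(4,5),(5,7),(7,6),(6,4),(0,4),(1,5),(2,6),(3,7))
def draw(v,C,B,col=(255,0,255)):
    q=np.round(proj(C,B)).astype(int)
    for a,b in EDG: cv2.line(v,tuple(map(int,q[a])),tuple(map(int,q[b])),col,1)
TR={'red':(.6535,.2755,-.096),'yellow':(.634,-.093,.118),'green':(.637,.0877,-.08),'blue':(.632,-.274,.061)}
E
python3 - <<'E'
from h import *
s=env.state();im=env.grab_frame('wrist');C=cal('wrist',s)
print(s['time_s'],s['tool_pos'],s['joint_pos'])
v=im.copy();draw(v,C,box(*TR['green'],.19,.125,0,.009))
g=s['tool_pos'];draw(v,C,box(g[0]-.0014,g[1],-.08,.098,.052,g[2]-.083,g[2]-.033),(255,255,0))
cv2.imwrite('pics/w3.png',v[:,:,::-1])
E
```

```text
12.15 [0.60895481 0.09363094 0.30362845] [1.52197481e-01 4.64620377e-01 3.18442575e-01 1.42497898e+00
 9.24306190e-04 2.30471185e-01]
```

View pics/w3.png

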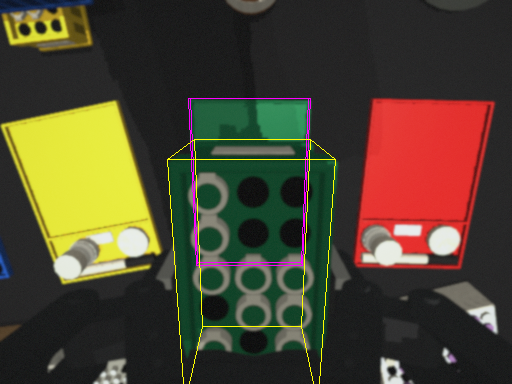

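Call:
arm_command:
  increments:
    - {"dx": 0,"dy": -0.06,"dz": 0.4,"wx": 0,"wy": 0,"wz": 0,"gripper": -0.5}
    - {"dx": 0,"dy": 0,"dz": 0.7,"wx": 0,"wy": 0,"wz": 0,"gripper": -0.5}
    - {"dx": 0,"dy": 0,"dz": 0.8,"wx": 0,"wy": 0,"wz": 0,"gripper": -0.5}
    - {"dx": 0,"dy": 0,"dz": 0.8,"wx": 0,"wy": 0,"wz": 0,"gripper": -0.5}
    - {"dx": 0,"dy": 0,"dz": 0.8,"wx": 0,"wy": 0,"wz": 0,"gripper": -0.5}
    - {"dx": 0,"dy": 0,"dz": 0.7,"wx": 0,"wy": 0,"wz": 0,"gripper": -0.5}
    - {"dx": 0,"dy": 0,"dz": 0.5,"wx": 0,"wy": 0,"wz": 0,"gripper": -0.5}
    - {"dx": 0,"dy": 0,"dz": 0.3,"wx": 0,"wy": 0,"wz": 0,"gripper": -0.5}
    - {"dx": 0,"dy": 0,"dz": 0.2,"wx": 0,"wy": 0,"wz": 0,"gripper": -0.5}
    - {"dx": 0,"dy": 0,"dz": 0,"wx": 0,"wy": 0,"wz": 0,"gripper": -0.5}

```text
time_s: 13.2
tool_pos: [0.6084, 0.0887, 0.0955]
eef_rot: [[-0.997, 0.08, -0.001], [0.08, 0.997, 0.0], [0.001, 0.0, -1.0]]
wrist_force: [1.0, -0.3, -1.3]
opening: 0.608
```

Call:
arm_command:
  increments:
    - {"dx": 0,"dy": 0.03,"dz": 0.08,"wx": 0,"wy": 0,"wz": 0,"gripper": -0.5}
    - {"dx": 0,"dy": 0,"dz": 0.07,"wx": 0,"wy": 0,"wz": 0,"gripper": -0.5}
    - {"dx": 0,"dy": 0,"dz": 0,"wx": 0,"wy": 0,"wz": 0,"gripper": -0.5}

```text
time_s: 13.5
tool_pos: [0.6087, 0.0903, 0.0901]
eef_rot: [[-0.997, 0.079, 0.0], [0.079, 0.997, 0.001], [-0.0, 0.001, -1.0]]
wrist_force: [-0.2, -0.5, -3.1]
opening: 0.606
```

Call:
arm_command:
  increments:
    - {"dx": 0,"dy": 0,"dz": 0.04,"wx": 0,"wy": 0,"wz": 0,"gripper": -0.5}
    - {"dx": 0,"dy": 0,"dz": 0,"wx": 0,"wy": 0,"wz": 0,"gripper": -0.5}

```text
time_s: 13.7
tool_pos: [0.6086, 0.0902, 0.0884]
eef_rot: [[-0.997, 0.079, -0.0], [0.079, 0.997, 0.001], [0.0, 0.0, -1.0]]
wrist_force: [-0.3, -0.2, -2.1]
opening: 0.603
```

Call:
arm_command:
  increments:
    - {"dx": 0,"dy": 0,"dz": 0.04,"wx": 0,"wy": 0,"wz": 0,"gripper": -0.5}
    - {"dx": 0,"dy": 0,"dz": 0,"wx": 0,"wy": 0,"wz": 0,"gripper": -0.5}

```text
time_s: 13.9
tool_pos: [0.6085, 0.0902, 0.0866]
eef_rot: [[-0.997, 0.079, -0.0], [0.079, 0.997, 0.0], [0.0, 0.0, -1.0]]
wrist_force: [-0.1, -0.6, -1.8]
opening: 0.606
```

Call:
arm_command:
  increments:
    - {"dx": 0,"dy": 0,"dz": 0.03,"wx": 0,"wy": 0,"wz": 0,"gripper": -0.5}
    - {"dx": 0,"dy": 0,"dz": 0,"wx": 0,"wy": 0,"wz": 0,"gripper": -0.5}

```text
time_s: 14.1
tool_pos: [0.6086, 0.0902, 0.086]
eef_rot: [[-0.997, 0.079, 0.0], [0.079, 0.997, 0.001], [0.0, 0.001, -1.0]]
wrist_force: [-3.2, -0.6, 7.0]
opening: 0.602
```

Call:
arm_command:
  increments:
    - {"dx": 0,"dy": 0,"dz": 0.03,"wx": 0,"wy": 0,"wz": 0,"gripper": -0.5}
    - {"dx": 0,"dy": 0,"dz": 0,"wx": 0,"wy": 0,"wz": 0,"gripper": -0.5}

```text
time_s: 14.3
tool_pos: [0.6086, 0.0902, 0.0859]
eef_rot: [[-0.997, 0.079, 0.001], [0.079, 0.997, 0.001], [-0.001, 0.001, -1.0]]
wrist_force: [-12.0, -1.7, 25.2]
opening: 0.604
```

Call:
arm_command:
  increments:
    - {"dx": 0,"dy": 0,"dz": -0.03,"wx": 0,"wy": 0,"wz": 0,"gripper": -0.5}
    - {"dx": 0,"dy": 0,"dz": 0,"wx": 0,"wy": 0,"wz": 0,"gripper": 0.5}
    - {"dx": 0,"dy": 0,"dz": 0,"wx": 0,"wy": 0,"wz": 0,"gripper": 0.6}
    - {"dx": 0,"dy": 0,"dz": 0,"wx": 0,"wy": 0,"wz": 0,"gripper": 0.6}
    - {"dx": 0,"dy": 0,"dz": -0.2,"wx": 0,"wy": 0,"wz": 0,"gripper": 0.6}
    - {"dx": 0,"dy": 0,"dz": -0.6,"wx": 0,"wy": 0,"wz": 0,"gripper": 0.6}
    - {"dx": 0,"dy": 0,"dz": -0.9,"wx": 0,"wy": 0,"wz": 0,"gripper": 0.6}
    - {"dx": 0,"dy": 0,"dz": -1,"wx": 0,"wy": 0,"wz": 0,"gripper": 0.6}
    - {"dx": 0,"dy": 0,"dz": -1,"wx": 0,"wy": 0,"wz": 0,"gripper": 0.6}
    - {"dx": 0,"dy": 0,"dz": -1,"wx": 0,"wy": 0,"wz": 0,"gripper": 1}

```text
time_s: 15.3
tool_pos: [0.6083, 0.0901, 0.2759]
eef_rot: [[-0.997, 0.079, 0.0], [0.079, 0.997, 0.001], [-0.0, 0.001, -1.0]]
wrist_force: [0.8, -0.2, 0.3]
opening: 0.945
```

Call:
arm_command:
  increments:
    - {"dx": 0,"dy": 0,"dz": -0.7,"wx": 0,"wy": 0,"wz": 0,"gripper": 1}
    - {"dx": 0,"dy": 0,"dz": 0,"wx": 0,"wy": 0,"wz": 0,"gripper": 1}

```text
time_s: 15.5
tool_pos: [0.6097, 0.0903, 0.3063]
eef_rot: [[-0.997, 0.079, 0.006], [0.079, 0.997, 0.001], [-0.006, 0.002, -1.0]]
wrist_force: [0.4, 0.5, -0.1]
opening: 1.001
```

Run:
```python
from h import *
s=env.state();im=env.grab_frame('wrist');C=cal('wrist',s)
print(s['time_s'],s['tool_pos'],s['joint_pos'])
v=im.copy();draw(v,C,box(*TR['green'],.19,.125,0,.009));draw(v,C,box(*TR['red'],.19,.125,0,.009));draw(v,C,box(*TR['yellow'],.19,.125,0,.009))
draw(v,C,box(.607,.0905,-.08,.098,.052,.003,.053),(255,255,0))
cv2.imwrite('pics/w4.png',v[:,:,::-1])
d=env.cut_out('rack_green_center','wrist')
print(len(d),fit([(C,d[0]['mask'],np.zeros((384,512),bool))],[.607,.09,-.08],.098,.052,.003,.053))
```

```text
15.5 [0.60974384 0.09028517 0.30632817] [1.46781680e-01 4.59352267e-01 3.17066015e-01 1.42205557e+00
 5.60174756e-04 2.26286287e-01]
1 (array([ 0.60762311,  0.09027131, -0.08564418]), np.float64(0.043767507002801076))
```

View pics/w4.png

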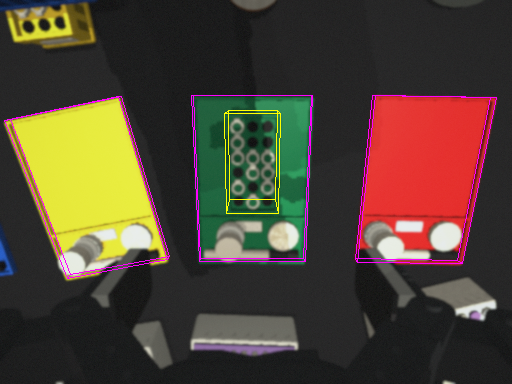

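Call:
arm_command:
  increments:
    - {"dx": 0.4,"dy": -0.4,"dz": 0,"wx": 0,"wy": 0,"wz": 0,"gripper": 1}
    - {"dx": 0.6,"dy": -0.7,"dz": 0,"wx": 0,"wy": 0,"wz": 0,"gripper": 1}
    - {"dx": 0.7,"dy": -0.7,"dz": 0,"wx": 0,"wy": 0,"wz": 0,"gripper": 1}
    - {"dx": 0.7,"dy": -0.8,"dz": 0,"wx": 0,"wy": 0,"wz": 0,"gripper": 1}
    - {"dx": 0.7,"dy": -0.8,"dz": 0,"wx": 0,"wy": 0,"wz": 0,"gripper": 1}
    - {"dx": 0.6,"dy": -0.7,"dz": 0,"wx": 0,"wy": 0,"wz": 0,"gripper": 1}
    - {"dx": 0.4,"dy": -0.5,"dz": 0,"wx": 0,"wy": 0,"wz": 0,"gripper": 1}
    - {"dx": 0,"dy": 0,"dz": 0,"wx": 0,"wy": 0,"wz": 0.5,"gripper": 1}
    - {"dx": 0,"dy": 0,"dz": 0,"wx": 0,"wy": 0,"wz": 1,"gripper": 1}
    - {"dx": 0,"dy": 0,"dz": 0,"wx": 0,"wy": 0,"wz": 1,"gripper": 1}

```text
time_s: 16.6
tool_pos: [0.4298, -0.0804, 0.3005]
eef_rot: [[-0.927, 0.375, -0.002], [0.375, 0.927, 0.001], [0.002, 0.0, -1.0]]
wrist_force: [0.4, 0.6, -1.1]
opening: 0.999
```

Call:
arm_command:
  increments:
    - {"dx": 0,"dy": 0,"dz": 0,"wx": 0,"wy": 0,"wz": 1,"gripper": 1}
    - {"dx": 0,"dy": 0,"dz": 0,"wx": 0,"wy": 0,"wz": 1,"gripper": 1}
    - {"dx": 0,"dy": 0,"dz": 0,"wx": 0,"wy": 0,"wz": 1,"gripper": 1}
    - {"dx": 0,"dy": 0,"dz": 0,"wx": 0,"wy": 0,"wz": 1,"gripper": 1}
    - {"dx": 0,"dy": 0,"dz": 0,"wx": 0,"wy": 0,"wz": 1,"gripper": 1}
    - {"dx": 0,"dy": 0,"dz": 0,"wx": 0,"wy": 0,"wz": 1,"gripper": 1}
    - {"dx": 0,"dy": 0,"dz": 0,"wx": 0,"wy": 0,"wz": 1,"gripper": 1}
    - {"dx": 0,"dy": 0,"dz": 0,"wx": 0,"wy": 0,"wz": 1,"gripper": 1}
    - {"dx": 0,"dy": 0,"dz": 0,"wx": 0,"wy": 0,"wz": 1,"gripper": 1}
    - {"dx": 0,"dy": 0,"dz": 0,"wx": 0,"wy": 0,"wz": 1,"gripper": 1}

```text
time_s: 17.6
tool_pos: [0.4299, -0.0802, 0.3004]
eef_rot: [[0.014, 1.0, -0.002], [1.0, -0.014, 0.001], [0.001, -0.002, -1.0]]
wrist_force: [-0.2, -0.5, 0.4]
opening: 0.998
```

Run:
```python
from h import *
s=env.state();im=env.grab_frame('wrist');C=cal('wrist',s)
print(s['time_s'],s['tool_pos'],s['eef_rot'])
v=im.copy()
Z=np.zeros((384,512),bool)
for d in env.cut_out('rack_blue_center','wrist'):
    print(d['p'],d['xy'],d['mask'].sum())
    if d['mask'].sum()>4000:
        p,f=fit([(C,d['mask'],Z)],[.43,-.079,1.567],.098,.052,.05,.1);print(p,f)
        draw(v,C,box(*p,.098,.052,.05,.1),(255,0,255))
cv2.imwrite('pics/w5.png',v[:,:,::-1])
```

```text
17.6 [ 0.42994892 -0.08015811  0.30035646] [[ 1.36965510e-02  9.99903677e-01 -2.24541544e-03]
 [ 9.99905824e-01 -1.36945691e-02  8.95626287e-04]
 [ 8.64790021e-04 -2.25747096e-03 -9.99997078e-01]]
0.9 [146.0, 317.8] 592
0.85 [233.2, 271.0] 2397
0.59 [250.5, 176.5] 7728
[ 0.43006778 -0.07796905  1.58287202] 0.008223050237697538
```

View pics/w5.png

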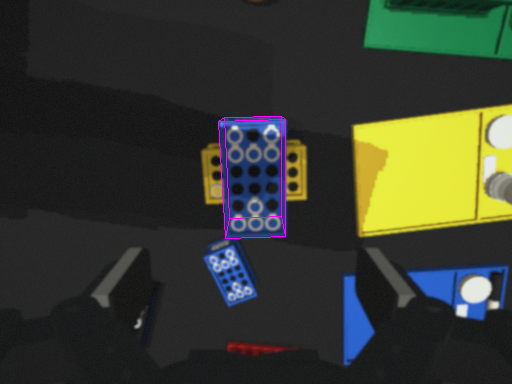

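Call:
arm_command:
  increments:
    - {"dx": 0.055,"dy": 0,"dz": 0.7,"wx": 0,"wy": 0,"wz": -0.22,"gripper": 1}
    - {"dx": 0,"dy": 0,"dz": 0.8,"wx": 0,"wy": 0,"wz": 0,"gripper": 1}
    - {"dx": 0,"dy": 0,"dz": 0.8,"wx": 0,"wy": 0,"wz": 0,"gripper": 1}
    - {"dx": 0,"dy": 0,"dz": 0.7,"wx": 0,"wy": 0,"wz": 0,"gripper": 1}
    - {"dx": 0,"dy": 0,"dz": 0.6,"wx": 0,"wy": 0,"wz": 0,"gripper": 1}
    - {"dx": 0,"dy": 0,"dz": 0.4,"wx": 0,"wy": 0,"wz": 0,"gripper": 1}
    - {"dx": 0,"dy": 0,"dz": 0.18,"wx": 0,"wy": 0,"wz": 0,"gripper": 1}
    - {"dx": 0,"dy": 0,"dz": 0,"wx": 0,"wy": 0,"wz": 0,"gripper": 1}

```text
time_s: 18.5
tool_pos: [0.4298, -0.0779, 0.1335]
eef_rot: [[-0.02, 1.0, -0.002], [1.0, 0.02, 0.001], [0.001, -0.002, -1.0]]
wrist_force: [0.8, 0.1, 0.1]
opening: 1.002
```

Call:
arm_command:
  increments:
    - {"dx": 0,"dy": 0,"dz": 0,"wx": 0,"wy": 0,"wz": 0,"gripper": -0.5}
    - {"dx": 0,"dy": 0,"dz": 0,"wx": 0,"wy": 0,"wz": 0,"gripper": -0.5}
    - {"dx": 0,"dy": 0,"dz": 0,"wx": 0,"wy": 0,"wz": 0,"gripper": -0.5}
    - {"dx": 0,"dy": 0,"dz": 0,"wx": 0,"wy": 0,"wz": 0,"gripper": -0.5}
    - {"dx": 0,"dy": 0,"dz": 0,"wx": 0,"wy": 0,"wz": 0,"gripper": -0.5}
    - {"dx": 0,"dy": 0,"dz": 0,"wx": 0,"wy": 0,"wz": 0,"gripper": -0.5}
  grip_force: 40

```text
time_s: 19.1
tool_pos: [0.4311, -0.0781, 0.1351]
eef_rot: [[-0.018, 1.0, 0.001], [1.0, 0.018, 0.0], [0.0, 0.001, -1.0]]
wrist_force: [-0.8, 0.1, 5.1]
opening: 0.602
```

Call:
arm_command:
  increments:
    - {"dx": 0,"dy": 0,"dz": -0.15,"wx": 0,"wy": 0,"wz": 0,"gripper": -0.5}
    - {"dx": 0,"dy": 0,"dz": -0.3,"wx": 0,"wy": 0,"wz": 0,"gripper": -0.5}
    - {"dx": 0,"dy": 0,"dz": -0.5,"wx": 0,"wy": 0,"wz": 0,"gripper": -0.5}
    - {"dx": 0,"dy": 0,"dz": -0.7,"wx": 0,"wy": 0,"wz": 0,"gripper": -0.5}
    - {"dx": 0,"dy": 0,"dz": -0.7,"wx": 0,"wy": 0,"wz": 0,"gripper": -0.5}
    - {"dx": 0,"dy": 0,"dz": -0.7,"wx": 0,"wy": 0,"wz": 0,"gripper": -0.5}
    - {"dx": 0,"dy": 0,"dz": -0.6,"wx": 0,"wy": 0,"wz": 0,"gripper": -0.5}
    - {"dx": 0,"dy": 0,"dz": -0.4,"wx": 0,"wy": 0,"wz": 0,"gripper": -0.5}
    - {"dx": 0,"dy": 0,"dz": -0.15,"wx": 0,"wy": 0,"wz": -0.4,"gripper": -0.5}
    - {"dx": 0,"dy": 0,"dz": 0,"wx": 0,"wy": 0,"wz": -0.8,"gripper": -0.5}

```text
time_s: 20.1
tool_pos: [0.4309, -0.0781, 0.3039]
eef_rot: [[-0.163, 0.987, 0.002], [0.987, 0.163, 0.0], [-0.0, 0.002, -1.0]]
wrist_force: [0.3, 0.3, -1.7]
opening: 0.604
```

Call:
arm_command:
  increments:
    - {"dx": 0,"dy": 0,"dz": 0,"wx": 0,"wy": 0,"wz": -1,"gripper": -0.5}
    - {"dx": 0,"dy": 0,"dz": 0,"wx": 0,"wy": 0,"wz": -1,"gripper": -0.5}
    - {"dx": 0,"dy": 0,"dz": 0,"wx": 0,"wy": 0,"wz": -1,"gripper": -0.5}
    - {"dx": 0,"dy": 0,"dz": 0,"wx": 0,"wy": 0,"wz": -1,"gripper": -0.5}
    - {"dx": 0,"dy": 0,"dz": 0,"wx": 0,"wy": 0,"wz": -1,"gripper": -0.5}
    - {"dx": 0,"dy": 0,"dz": 0,"wx": 0,"wy": 0,"wz": -1,"gripper": -0.5}
    - {"dx": 0,"dy": 0,"dz": 0,"wx": 0,"wy": 0,"wz": -1,"gripper": -0.5}
    - {"dx": 0,"dy": 0,"dz": 0,"wx": 0,"wy": 0,"wz": -1,"gripper": -0.5}
    - {"dx": 0,"dy": 0,"dz": 0,"wx": 0,"wy": 0,"wz": -1,"gripper": -0.5}
    - {"dx": 0,"dy": 0,"dz": 0,"wx": 0,"wy": 0,"wz": -1,"gripper": -0.5}

```text
time_s: 21.1
tool_pos: [0.4304, -0.0781, 0.3029]
eef_rot: [[-0.979, 0.203, 0.0], [0.203, 0.979, 0.0], [-0.0, 0.0, -1.0]]
wrist_force: [-0.3, 0.2, -1.5]
opening: 0.607
```

Call:
arm_command:
  increments:
    - {"dx": 0,"dy": 0,"dz": 0,"wx": 0,"wy": 0,"wz": -1,"gripper": -0.5}
    - {"dx": 0,"dy": 0,"dz": 0,"wx": 0,"wy": 0,"wz": -0.9,"gripper": -0.5}
    - {"dx": 0,"dy": 0,"dz": 0,"wx": 0,"wy": 0,"wz": -0.35,"gripper": -0.5}
    - {"dx": -0.4,"dy": -0.5,"dz": 0,"wx": 0,"wy": 0,"wz": 0,"gripper": -0.5}
    - {"dx": -0.6,"dy": -0.7,"dz": 0,"wx": 0,"wy": 0,"wz": 0,"gripper": -0.5}
    - {"dx": -0.6,"dy": -0.8,"dz": 0,"wx": 0,"wy": 0,"wz": 0,"gripper": -0.5}
    - {"dx": -0.6,"dy": -0.8,"dz": 0,"wx": 0,"wy": 0,"wz": 0,"gripper": -0.5}
    - {"dx": -0.6,"dy": -0.8,"dz": 0,"wx": 0,"wy": 0,"wz": 0,"gripper": -0.5}
    - {"dx": -0.6,"dy": -0.8,"dz": 0,"wx": 0,"wy": 0,"wz": 0,"gripper": -0.5}
    - {"dx": -0.4,"dy": -0.5,"dz": 0,"wx": 0,"wy": 0,"wz": 0,"gripper": -0.5}

```text
time_s: 22.1
tool_pos: [0.5951, -0.2664, 0.302]
eef_rot: [[-0.998, -0.06, -0.0], [-0.06, 0.998, 0.0], [0.0, 0.0, -1.0]]
wrist_force: [0.2, -0.2, -1.8]
opening: 0.605
```

Call:
arm_command:
  increments:
    - {"dx": -0.15,"dy": -0.29,"dz": 0,"wx": 0,"wy": 0,"wz": 0,"gripper": -0.5}
    - {"dx": 0,"dy": 0,"dz": 0,"wx": 0,"wy": 0,"wz": 0,"gripper": -0.5}
    - {"dx": 0,"dy": 0,"dz": 0,"wx": 0,"wy": 0,"wz": 0,"gripper": -0.5}

```text
time_s: 22.4
tool_pos: [0.6007, -0.2754, 0.3022]
eef_rot: [[-0.998, -0.061, -0.0], [-0.061, 0.998, 0.001], [0.0, 0.001, -1.0]]
wrist_force: [-0.4, 0.2, -1.4]
opening: 0.6
```

Run:
```python
from h import *
s=env.state();im=env.grab_frame('wrist');C=cal('wrist',s)
print(s['time_s'],s['tool_pos'],s['eef_rot'],s['joint_pos'])
v=im.copy();draw(v,C,box(*TR['blue'],.19,.125,0,.009))
g=s['tool_pos'];draw(v,C,box(g[0],g[1],.06,.098,.052,g[2]-.085,g[2]-.035),(255,255,0))
cv2.imwrite('pics/w6.png',v[:,:,::-1])
cv2.imwrite('pics/side6.png',env.grab_frame('side')[:,:,::-1])
```

```text
22.4 [ 0.60066525 -0.27542862  0.3022466 ] [[-9.98153194e-01 -6.07451441e-02 -4.78205164e-04]
 [-6.07455189e-02  9.98152955e-01  8.12713287e-04]
 [ 4.27953512e-04  8.40261184e-04 -9.99999555e-01]] [-4.30130788e-01  5.74097493e-01  4.90772095e-01  1.48824447e+00
  5.39277633e-04 -4.90913762e-01]
```

View pics/w6.png

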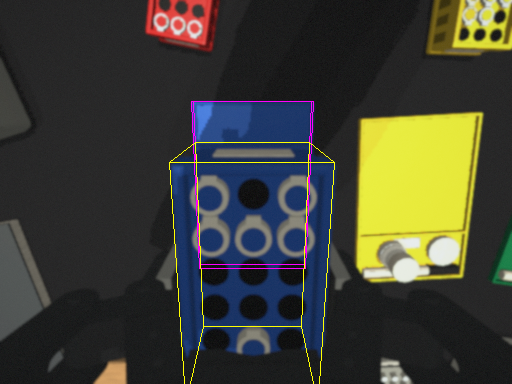

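View pics/side6.png

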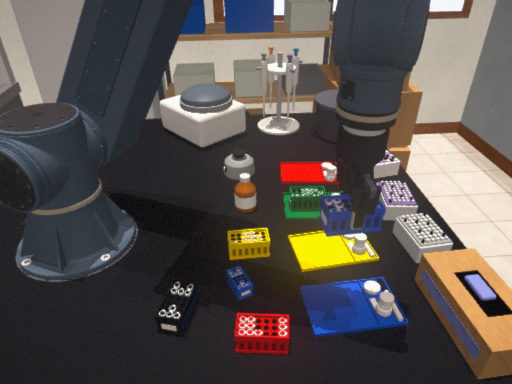

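Call:
arm_command:
  increments:
    - {"dx": -0.02,"dy": 0,"dz": 0.4,"wx": 0,"wy": 0,"wz": 0,"gripper": -0.5}
    - {"dx": 0,"dy": 0,"dz": 0.7,"wx": 0,"wy": 0,"wz": 0,"gripper": -0.5}
    - {"dx": 0,"dy": 0,"dz": 0.8,"wx": 0,"wy": 0,"wz": 0,"gripper": -0.5}
    - {"dx": 0,"dy": 0,"dz": 0.8,"wx": 0,"wy": 0,"wz": 0,"gripper": -0.5}
    - {"dx": 0,"dy": 0,"dz": 0.8,"wx": 0,"wy": 0,"wz": 0,"gripper": -0.5}
    - {"dx": 0,"dy": 0,"dz": 0.7,"wx": 0,"wy": 0,"wz": 0,"gripper": -0.5}
    - {"dx": 0,"dy": 0,"dz": 0.5,"wx": 0,"wy": 0,"wz": 0,"gripper": -0.5}
    - {"dx": 0,"dy": 0,"dz": 0.3,"wx": 0,"wy": 0,"wz": 0,"gripper": -0.5}
    - {"dx": 0,"dy": 0,"dz": 0.2,"wx": 0,"wy": 0,"wz": 0,"gripper": -0.5}
    - {"dx": 0,"dy": 0,"dz": 0.05,"wx": 0,"wy": 0,"wz": 0,"gripper": -0.5}

```text
time_s: 23.5
tool_pos: [0.6016, -0.2753, 0.0921]
eef_rot: [[-0.998, -0.061, -0.0], [-0.061, 0.998, 0.001], [0.0, 0.001, -1.0]]
wrist_force: [0.0, 0.5, -1.4]
opening: 0.604
```

Call:
arm_command:
  increments:
    - {"dx": 0,"dy": 0,"dz": 0.03,"wx": 0,"wy": 0,"wz": 0,"gripper": -0.5}
    - {"dx": 0,"dy": 0,"dz": 0,"wx": 0,"wy": 0,"wz": 0,"gripper": -0.5}

```text
time_s: 23.7
tool_pos: [0.602, -0.2756, 0.0917]
eef_rot: [[-0.998, -0.061, 0.001], [-0.061, 0.998, 0.0], [-0.001, 0.0, -1.0]]
wrist_force: [0.7, -0.7, -1.9]
opening: 0.6
```

Call:
arm_command:
  increments:
    - {"dx": 0,"dy": 0,"dz": 0.05,"wx": 0,"wy": 0,"wz": 0,"gripper": -0.5}
    - {"dx": 0,"dy": 0,"dz": 0,"wx": 0,"wy": 0,"wz": 0,"gripper": -0.5}

```text
time_s: 23.9
tool_pos: [0.6018, -0.2756, 0.0891]
eef_rot: [[-0.998, -0.061, 0.0], [-0.061, 0.998, 0.0], [-0.0, 0.0, -1.0]]
wrist_force: [-0.2, 0.2, -2.5]
opening: 0.603
```

Call:
arm_command:
  increments:
    - {"dx": 0,"dy": 0,"dz": 0.03,"wx": 0,"wy": 0,"wz": 0,"gripper": -0.5}
    - {"dx": 0,"dy": 0,"dz": 0,"wx": 0,"wy": 0,"wz": 0,"gripper": -0.5}

```text
time_s: 24.1
tool_pos: [0.6018, -0.2756, 0.0882]
eef_rot: [[-0.998, -0.061, 0.0], [-0.061, 0.998, 0.0], [-0.0, 0.0, -1.0]]
wrist_force: [-1.5, 1.8, 4.0]
opening: 0.607
```

Call:
arm_command:
  increments:
    - {"dx": 0,"dy": 0,"dz": 0,"wx": 0,"wy": 0,"wz": 0,"gripper": 0.5}
    - {"dx": 0,"dy": 0,"dz": 0,"wx": 0,"wy": 0,"wz": 0,"gripper": 0.6}
    - {"dx": 0,"dy": 0,"dz": 0,"wx": 0,"wy": 0,"wz": 0,"gripper": 0.6}
    - {"dx": 0,"dy": 0,"dz": -0.2,"wx": 0,"wy": 0,"wz": 0,"gripper": 0.6}
    - {"dx": 0,"dy": 0,"dz": -0.6,"wx": 0,"wy": 0,"wz": 0,"gripper": 0.6}
    - {"dx": 0,"dy": 0,"dz": -0.9,"wx": 0,"wy": 0,"wz": 0,"gripper": 0.6}
    - {"dx": 0,"dy": 0,"dz": -1,"wx": 0,"wy": 0,"wz": 0,"gripper": 0.6}
    - {"dx": 0,"dy": 0,"dz": -1,"wx": 0,"wy": 0,"wz": 0,"gripper": 0.6}
    - {"dx": 0,"dy": 0,"dz": -1,"wx": 0,"wy": 0,"wz": 0,"gripper": 0.6}
    - {"dx": 0,"dy": 0,"dz": -0.6,"wx": 0,"wy": 0,"wz": 0,"gripper": 0.6}

```text
time_s: 25.1
tool_pos: [0.6019, -0.2757, 0.3039]
eef_rot: [[-0.998, -0.061, 0.003], [-0.061, 0.998, -0.001], [-0.003, -0.001, -1.0]]
wrist_force: [-0.1, -0.4, -0.1]
opening: 0.8
```

Run:
```python
from h import *
s=env.state();im=env.grab_frame('wrist');C=cal('wrist',s)
print(s['time_s'],s['tool_pos'])
Z=np.zeros((384,512),bool)
v=im.copy();draw(v,C,box(*TR['blue'],.19,.125,0,.009))
for d in env.cut_out('rack_blue_center','wrist'):
    print(d['p'],d['xy'],d['mask'].sum())
    if d['mask'].sum()>3000 and d['xy'][1]<260:
        p,f=fit([(C,d['mask'],Z)],[.6018,-.2756,.06],.098,.052,.003,.053);print(p,f); draw(v,C,box(*p,.098,.052,.003,.053),(255,255,0))
cv2.imwrite('pics/w7.png',v[:,:,::-1])
obs=[]
im=env.grab_frame('side')
for c,x0 in(('red',(.437,-.345,0)),('yellow',(.43,-.078,0))):
    for d in env.cut_out(f'rack_{c}_center','side'):
        print(c,d['p'],d['xy'],d['mask'].sum())
        if d['mask'].sum()>600: print(fit([(cal('side'),d['mask'],Z)],x0,.098,.052,0,.05))
```

```text
25.1 [ 0.60188364 -0.27569636  0.30391511]
0.82 [251.9, 167.4] 5523
[ 0.60248409 -0.27558591  0.06197354] 0.03308823529411764
red 0.66 [260.8, 333.0] 2109
(array([ 0.43983036, -0.3418595 , -0.13766765]), np.float64(0.04975124378109452))
yellow 0.8 [249.8, 241.0] 1215
(array([ 0.43145165, -0.08326558, -0.01271999]), np.float64(0.04577742699289655))
```

View pics/w7.png

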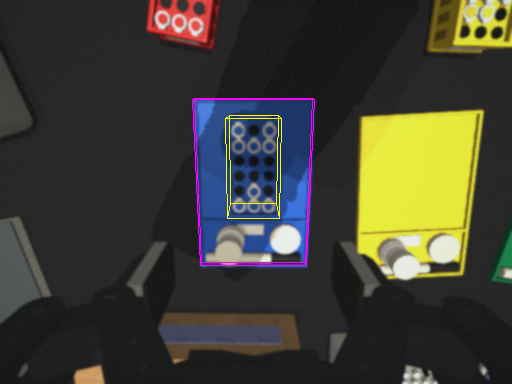

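Call:
arm_command:
  increments:
    - {"dx": 0.4,"dy": -0.1,"dz": 0,"wx": 0,"wy": 0,"wz": 0,"gripper": 0.7}
    - {"dx": 0.7,"dy": -0.2,"dz": 0,"wx": 0,"wy": 0,"wz": 0,"gripper": 0.7}
    - {"dx": 0.8,"dy": -0.3,"dz": 0,"wx": 0,"wy": 0,"wz": 0,"gripper": 0.7}
    - {"dx": 0.8,"dy": -0.3,"dz": 0,"wx": 0,"wy": 0,"wz": 0,"gripper": 0.7}
    - {"dx": 0.8,"dy": -0.3,"dz": 0,"wx": 0,"wy": 0,"wz": 0,"gripper": 0.7}
    - {"dx": 0.5,"dy": -0.1,"dz": 0,"wx": 0,"wy": 0,"wz": 0,"gripper": 0.7}
    - {"dx": 0.2,"dy": -0.1,"dz": 0,"wx": 0,"wy": 0,"wz": 0,"gripper": 0.7}
    - {"dx": 0,"dy": 0,"dz": 0,"wx": 0,"wy": 0,"wz": 0.8,"gripper": 0.7}
    - {"dx": 0,"dy": 0,"dz": 0,"wx": 0,"wy": 0,"wz": 0.5,"gripper": 0.7}
    - {"dx": 0,"dy": 0,"dz": 0,"wx": 0,"wy": 0,"wz": 0,"gripper": 0.7}

```text
time_s: 26.35
tool_pos: [0.4376, -0.3415, 0.299]
eef_rot: [[-0.995, 0.096, -0.001], [0.096, 0.995, 0.001], [0.001, 0.001, -1.0]]
wrist_force: [-0.7, -0.9, -0.5]
opening: 0.851
```

Run:
```python
from h import *
s=env.state();im=env.grab_frame('wrist');C=cal('wrist',s)
print(s['time_s'],s['tool_pos'],s['eef_rot'])
Z=np.zeros((384,512),bool)
v=im.copy()
for d in env.cut_out('rack_red_center','wrist'):
    print(d['p'],d['xy'],d['mask'].sum())
    if d['mask'].sum()>3000:
        p,f=fit([(C,d['mask'],Z)],[.438,-.342,-.1],.098,.052,0,.05);print(p,f); draw(v,C,box(*p,.098,.052,0,.05),(255,255,0))
cv2.imwrite('pics/w8.png',v[:,:,::-1])
```

```text
26.35 [ 0.43764587 -0.34152101  0.2989502 ] [[-0.99540556  0.09574183 -0.00113134]
 [ 0.09574027  0.99540542  0.00135705]
 [ 0.00125607  0.0012425  -0.99999844]]
0.6 [250.7, 165.7] 5673
[ 0.44004072 -0.34317932 -0.12097459] 0.02080804577770068
```

View pics/w8.png

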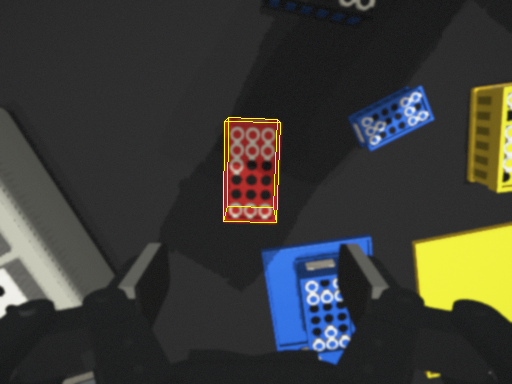

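Call:
arm_command:
  increments:
    - {"dx": -0.06,"dy": -0.04,"dz": 0.6,"wx": 0,"wy": 0,"wz": 0.2,"gripper": 0.7}
    - {"dx": 0,"dy": 0,"dz": 0.9,"wx": 0,"wy": 0,"wz": 0,"gripper": 0.7}
    - {"dx": 0,"dy": 0,"dz": 0.9,"wx": 0,"wy": 0,"wz": 0,"gripper": 0.7}
    - {"dx": 0,"dy": 0,"dz": 0.9,"wx": 0,"wy": 0,"wz": 0,"gripper": 0.7}
    - {"dx": 0,"dy": 0,"dz": 0.8,"wx": 0,"wy": 0,"wz": 0,"gripper": 0.7}
    - {"dx": 0,"dy": 0,"dz": 0.6,"wx": 0,"wy": 0,"wz": 0,"gripper": 0.7}
    - {"dx": 0,"dy": 0,"dz": 0.4,"wx": 0,"wy": 0,"wz": 0,"gripper": 0.7}
    - {"dx": 0,"dy": 0,"dz": 0.2,"wx": 0,"wy": 0,"wz": 0,"gripper": 0.7}
    - {"dx": 0,"dy": 0,"dz": 0,"wx": 0,"wy": 0,"wz": 0,"gripper": 0.7}

```text
time_s: 27.35
tool_pos: [0.4394, -0.343, 0.0869]
eef_rot: [[-0.993, 0.118, -0.002], [0.118, 0.993, 0.002], [0.002, 0.001, -1.0]]
wrist_force: [0.4, -0.3, 0.6]
opening: 0.854
```

Call:
arm_command:
  increments:
    - {"dx": 0,"dy": 0,"dz": 0,"wx": 0,"wy": 0,"wz": 0,"gripper": -0.5}
    - {"dx": 0,"dy": 0,"dz": 0,"wx": 0,"wy": 0,"wz": 0,"gripper": -0.5}
    - {"dx": 0,"dy": 0,"dz": 0,"wx": 0,"wy": 0,"wz": 0,"gripper": -0.5}
    - {"dx": 0,"dy": 0,"dz": 0,"wx": 0,"wy": 0,"wz": 0,"gripper": -0.5}
    - {"dx": 0,"dy": 0,"dz": 0,"wx": 0,"wy": 0,"wz": 0,"gripper": -0.5}
  grip_force: 40

```text
time_s: 27.85
tool_pos: [0.4402, -0.3439, 0.0888]
eef_rot: [[-0.993, 0.119, 0.001], [0.119, 0.993, -0.001], [-0.001, -0.0, -1.0]]
wrist_force: [-0.0, -1.1, 6.2]
opening: 0.601
```

Call:
arm_command:
  increments:
    - {"dx": 0,"dy": 0,"dz": -0.15,"wx": 0,"wy": 0,"wz": 0,"gripper": -0.5}
    - {"dx": 0,"dy": 0,"dz": -0.3,"wx": 0,"wy": 0,"wz": 0,"gripper": -0.5}
    - {"dx": 0,"dy": 0,"dz": -0.5,"wx": 0,"wy": 0,"wz": 0,"gripper": -0.5}
    - {"dx": 0,"dy": 0,"dz": -0.8,"wx": 0,"wy": 0,"wz": 0,"gripper": -0.5}
    - {"dx": 0,"dy": 0,"dz": -0.9,"wx": 0,"wy": 0,"wz": 0,"gripper": -0.5}
    - {"dx": 0,"dy": 0,"dz": -0.9,"wx": 0,"wy": 0,"wz": 0,"gripper": -0.5}
    - {"dx": 0,"dy": 0,"dz": -0.8,"wx": 0,"wy": 0,"wz": 0,"gripper": -0.5}
    - {"dx": 0,"dy": 0,"dz": -0.6,"wx": 0,"wy": 0,"wz": 0,"gripper": -0.5}
    - {"dx": 0,"dy": 0,"dz": -0.3,"wx": 0,"wy": 0,"wz": -0.2,"gripper": -0.5}
    - {"dx": 0,"dy": 0,"dz": 0,"wx": 0,"wy": 0,"wz": 0,"gripper": -0.5}

```text
time_s: 28.85
tool_pos: [0.44, -0.3439, 0.2994]
eef_rot: [[-0.996, 0.094, 0.002], [0.094, 0.996, -0.001], [-0.002, -0.001, -1.0]]
wrist_force: [-0.4, -0.3, -0.7]
opening: 0.603
```

Call:
arm_command:
  increments:
    - {"dx": 0,"dy": 0.3,"dz": 0,"wx": 0,"wy": 0,"wz": 0,"gripper": -0.5}
    - {"dx": -0.1,"dy": 0.5,"dz": 0,"wx": 0,"wy": 0,"wz": 0,"gripper": -0.5}
    - {"dx": -0.1,"dy": 0.7,"dz": 0,"wx": 0,"wy": 0,"wz": 0,"gripper": -0.5}
    - {"dx": -0.15,"dy": 0.8,"dz": 0,"wx": 0,"wy": 0,"wz": 0,"gripper": -0.5}
    - {"dx": -0.15,"dy": 0.8,"dz": 0,"wx": 0,"wy": 0,"wz": 0,"gripper": -0.5}
    - {"dx": -0.15,"dy": 0.8,"dz": 0,"wx": 0,"wy": 0,"wz": 0,"gripper": -0.5}
    - {"dx": -0.15,"dy": 0.8,"dz": 0,"wx": 0,"wy": 0,"wz": 0,"gripper": -0.5}
    - {"dx": -0.15,"dy": 0.8,"dz": 0,"wx": 0,"wy": 0,"wz": 0,"gripper": -0.5}
    - {"dx": -0.15,"dy": 0.8,"dz": 0,"wx": 0,"wy": 0,"wz": 0,"gripper": -0.5}
    - {"dx": -0.15,"dy": 0.8,"dz": 0,"wx": 0,"wy": 0,"wz": 0,"gripper": -0.5}

```text
time_s: 29.85
tool_pos: [0.5157, -0.0635, 0.2964]
eef_rot: [[-0.995, 0.095, -0.003], [0.095, 0.995, 0.001], [0.003, 0.001, -1.0]]
wrist_force: [0.4, -0.3, -1.0]
opening: 0.609
```

Call:
arm_command:
  increments:
    - {"dx": -0.2,"dy": 0.8,"dz": 0,"wx": 0,"wy": 0,"wz": 0,"gripper": -0.5}
    - {"dx": -0.2,"dy": 0.8,"dz": 0,"wx": 0,"wy": 0,"wz": 0,"gripper": -0.5}
    - {"dx": -0.2,"dy": 0.8,"dz": 0,"wx": 0,"wy": 0,"wz": 0,"gripper": -0.5}
    - {"dx": -0.2,"dy": 0.8,"dz": 0,"wx": 0,"wy": 0,"wz": 0,"gripper": -0.5}
    - {"dx": -0.2,"dy": 0.8,"dz": 0,"wx": 0,"wy": 0,"wz": 0,"gripper": -0.5}
    - {"dx": -0.2,"dy": 0.8,"dz": 0,"wx": 0,"wy": 0,"wz": 0,"gripper": -0.5}
    - {"dx": -0.2,"dy": 0.8,"dz": 0,"wx": 0,"wy": 0,"wz": 0,"gripper": -0.5}
    - {"dx": -0.2,"dy": 0.8,"dz": 0,"wx": 0,"wy": 0,"wz": 0,"gripper": -0.5}
    - {"dx": -0.15,"dy": 0.7,"dz": 0,"wx": 0,"wy": 0,"wz": 0,"gripper": -0.5}
    - {"dx": -0.1,"dy": 0.5,"dz": 0,"wx": 0,"wy": 0,"wz": 0,"gripper": -0.5}

```text
time_s: 30.85
tool_pos: [0.6182, 0.2323, 0.2959]
eef_rot: [[-0.996, 0.094, -0.003], [0.094, 0.996, -0.0], [0.003, -0.0, -1.0]]
wrist_force: [0.7, -0.2, -0.9]
opening: 0.602
```

Call:
arm_command:
  increments:
    - {"dx": 0,"dy": 0.4,"dz": 0,"wx": 0,"wy": 0,"wz": 0,"gripper": -0.5}
    - {"dx": 0,"dy": 0.2,"dz": 0,"wx": 0,"wy": 0,"wz": 0,"gripper": -0.5}
    - {"dx": 0,"dy": 0,"dz": 0,"wx": 0,"wy": 0,"wz": 0,"gripper": -0.5}

```text
time_s: 31.15
tool_pos: [0.6206, 0.2549, 0.2967]
eef_rot: [[-0.996, 0.094, -0.002], [0.094, 0.996, -0.0], [0.002, -0.0, -1.0]]
wrist_force: [-0.3, 0.3, -1.6]
opening: 0.604
```

Call:
arm_command:
  increments:
    - {"dx": -0.02,"dy": 0.3,"dz": 0,"wx": 0,"wy": 0,"wz": 0,"gripper": -0.5}
    - {"dx": 0,"dy": 0.29,"dz": 0,"wx": 0,"wy": 0,"wz": 0,"gripper": -0.5}
    - {"dx": 0,"dy": 0,"dz": 0,"wx": 0,"wy": 0,"wz": 0,"gripper": -0.5}
    - {"dx": 0,"dy": 0,"dz": 0,"wx": 0,"wy": 0,"wz": 0,"gripper": -0.5}

```text
time_s: 31.55
tool_pos: [0.6243, 0.2774, 0.2979]
eef_rot: [[-0.996, 0.095, -0.0], [0.095, 0.996, 0.0], [0.0, 0.0, -1.0]]
wrist_force: [-0.8, -0.1, -0.5]
opening: 0.601
```

Run:
```python
from h import *
s=env.state();im=env.grab_frame('wrist');C=cal('wrist',s)
print(s['time_s'],s['tool_pos'])
v=im.copy();draw(v,C,box(*TR['red'],.19,.125,0,.009))
g=s['tool_pos'];draw(v,C,box(g[0],g[1],-.095,.098,.052,g[2]-.089,g[2]-.039),(255,255,0))
cv2.imwrite('pics/w9.png',v[:,:,::-1])
```

```text
31.55 [0.62430045 0.27742909 0.29786594]
```

View pics/w9.png

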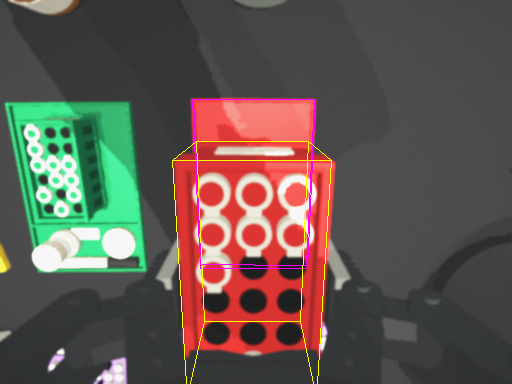

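Call:
arm_command:
  increments:
    - {"dx": 0.02,"dy": 0.03,"dz": 0.4,"wx": 0,"wy": 0,"wz": 0,"gripper": -0.5}
    - {"dx": 0,"dy": 0,"dz": 0.7,"wx": 0,"wy": 0,"wz": 0,"gripper": -0.5}
    - {"dx": 0,"dy": 0,"dz": 0.8,"wx": 0,"wy": 0,"wz": 0,"gripper": -0.5}
    - {"dx": 0,"dy": 0,"dz": 0.8,"wx": 0,"wy": 0,"wz": 0,"gripper": -0.5}
    - {"dx": 0,"dy": 0,"dz": 0.8,"wx": 0,"wy": 0,"wz": 0,"gripper": -0.5}
    - {"dx": 0,"dy": 0,"dz": 0.6,"wx": 0,"wy": 0,"wz": 0,"gripper": -0.5}
    - {"dx": 0,"dy": 0,"dz": 0.5,"wx": 0,"wy": 0,"wz": 0,"gripper": -0.5}
    - {"dx": 0,"dy": 0,"dz": 0.3,"wx": 0,"wy": 0,"wz": 0,"gripper": -0.5}
    - {"dx": 0,"dy": 0,"dz": 0.1,"wx": 0,"wy": 0,"wz": 0,"gripper": -0.5}
    - {"dx": 0,"dy": 0,"dz": 0,"wx": 0,"wy": 0,"wz": 0,"gripper": -0.5}

```text
time_s: 32.6
tool_pos: [0.6236, 0.2785, 0.0982]
eef_rot: [[-0.995, 0.095, -0.0], [0.095, 0.995, 0.0], [0.0, 0.0, -1.0]]
wrist_force: [0.1, 0.4, -0.2]
opening: 0.602
```

Call:
arm_command:
  increments:
    - {"dx": 0,"dy": 0,"dz": 0.03,"wx": 0,"wy": 0,"wz": 0,"gripper": -0.5}
    - {"dx": 0,"dy": 0,"dz": 0,"wx": 0,"wy": 0,"wz": 0,"gripper": -0.5}

```text
time_s: 32.8
tool_pos: [0.624, 0.2789, 0.0978]
eef_rot: [[-0.995, 0.095, 0.001], [0.095, 0.995, 0.001], [-0.001, 0.001, -1.0]]
wrist_force: [0.5, 0.0, -1.4]
opening: 0.605
```

Call:
arm_command:
  increments:
    - {"dx": 0,"dy": 0,"dz": 0.06,"wx": 0,"wy": 0,"wz": 0,"gripper": -0.5}
    - {"dx": 0,"dy": 0,"dz": 0.04,"wx": 0,"wy": 0,"wz": 0,"gripper": -0.5}
    - {"dx": 0,"dy": 0,"dz": 0,"wx": 0,"wy": 0,"wz": 0,"gripper": -0.5}

```text
time_s: 33.1
tool_pos: [0.6234, 0.2787, 0.0926]
eef_rot: [[-0.995, 0.095, -0.001], [0.095, 0.995, 0.0], [0.001, 0.0, -1.0]]
wrist_force: [0.1, -0.0, -1.9]
opening: 0.604
```

Call:
arm_command:
  increments:
    - {"dx": 0,"dy": 0,"dz": 0.03,"wx": 0,"wy": 0,"wz": 0,"gripper": -0.5}
    - {"dx": 0,"dy": 0,"dz": 0,"wx": 0,"wy": 0,"wz": 0,"gripper": -0.5}

```text
time_s: 33.3
tool_pos: [0.6236, 0.2787, 0.0918]
eef_rot: [[-0.995, 0.095, -0.0], [0.095, 0.995, 0.001], [0.0, 0.001, -1.0]]
wrist_force: [-2.5, -0.9, 3.7]
opening: 0.604
```

Call:
arm_command:
  increments:
    - {"dx": 0,"dy": 0,"dz": 0.03,"wx": 0,"wy": 0,"wz": 0,"gripper": -0.5}
    - {"dx": 0,"dy": 0,"dz": 0,"wx": 0,"wy": 0,"wz": 0,"gripper": -0.5}

```text
time_s: 33.5
tool_pos: [0.6236, 0.2787, 0.0918]
eef_rot: [[-0.995, 0.095, 0.001], [0.095, 0.995, 0.001], [-0.0, 0.001, -1.0]]
wrist_force: [-7.5, -2.9, 18.5]
opening: 0.602
```

Contact; release and rise.

Call:
arm_command:
  increments:
    - {"dx": 0,"dy": 0,"dz": -0.03,"wx": 0,"wy": 0,"wz": 0,"gripper": -0.5}
    - {"dx": 0,"dy": 0,"dz": 0,"wx": 0,"wy": 0,"wz": 0,"gripper": 0.5}
    - {"dx": 0,"dy": 0,"dz": 0,"wx": 0,"wy": 0,"wz": 0,"gripper": 0.6}
    - {"dx": 0,"dy": 0,"dz": 0,"wx": 0,"wy": 0,"wz": 0,"gripper": 0.6}
    - {"dx": 0,"dy": 0,"dz": -0.2,"wx": 0,"wy": 0,"wz": 0,"gripper": 0.6}
    - {"dx": 0,"dy": 0,"dz": -0.6,"wx": 0,"wy": 0,"wz": 0,"gripper": 0.6}
    - {"dx": 0,"dy": 0,"dz": -0.9,"wx": 0,"wy": 0,"wz": 0,"gripper": 0.6}
    - {"dx": 0,"dy": 0,"dz": -1,"wx": 0,"wy": 0,"wz": 0,"gripper": 0.6}
    - {"dx": 0,"dy": 0,"dz": -1,"wx": 0,"wy": 0,"wz": 0,"gripper": 0.6}
    - {"dx": 0,"dy": 0,"dz": -1,"wx": 0,"wy": 0,"wz": 0,"gripper": 0.6}

```text
time_s: 34.5
tool_pos: [0.6232, 0.2784, 0.282]
eef_rot: [[-0.995, 0.095, 0.0], [0.095, 0.995, 0.001], [-0.0, 0.001, -1.0]]
wrist_force: [1.1, -0.5, 1.0]
opening: 0.803
```

Call:
arm_command:
  increments:
    - {"dx": 0,"dy": 0,"dz": -0.5,"wx": 0,"wy": 0,"wz": 0,"gripper": 0.6}
    - {"dx": 0,"dy": 0,"dz": 0,"wx": 0,"wy": 0,"wz": 0,"gripper": 0.6}

```text
time_s: 34.7
tool_pos: [0.6244, 0.2789, 0.3037]
eef_rot: [[-0.995, 0.095, 0.005], [0.095, 0.995, 0.003], [-0.005, 0.003, -1.0]]
wrist_force: [1.0, -0.8, -0.3]
opening: 0.796
```

Run:
```python
from h import *
s=env.state();im=env.grab_frame('wrist');C=cal('wrist',s)
print(s['time_s'],s['tool_pos'])
Z=np.zeros((384,512),bool)
v=im.copy();draw(v,C,box(*TR['red'],.19,.125,0,.009))
for d in env.cut_out('rack_red_center','wrist')[:1]:
    p,f=fit([(C,d['mask'],Z)],[.6236,.2787,-.095],.098,.052,.003,.053);print(p,f); draw(v,C,box(*p,.098,.052,.003,.053),(255,255,0))
cv2.imwrite('pics/w10.png',v[:,:,::-1])
```

```text
34.7 [0.62436164 0.27891709 0.30372839]
[ 0.62335803  0.2784712  -0.09678216] 0.02521873391662377
```

View pics/w10.png

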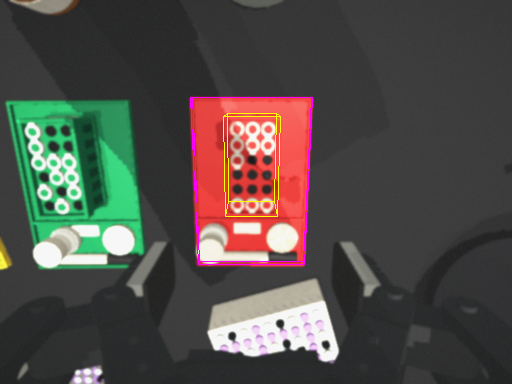

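Call:
arm_command:
  increments:
    - {"dx": 0.2,"dy": -0.4,"dz": 0,"wx": 0,"wy": 0,"wz": 0,"gripper": 0.6}
    - {"dx": 0.3,"dy": -0.7,"dz": 0,"wx": 0,"wy": 0,"wz": 0,"gripper": 0.6}
    - {"dx": 0.4,"dy": -0.9,"dz": 0,"wx": 0,"wy": 0,"wz": 0,"gripper": 0.6}
    - {"dx": 0.4,"dy": -0.9,"dz": 0,"wx": 0,"wy": 0,"wz": 0,"gripper": 0.6}
    - {"dx": 0.4,"dy": -0.9,"dz": 0,"wx": 0,"wy": 0,"wz": 0,"gripper": 0.6}
    - {"dx": 0.4,"dy": -0.9,"dz": 0,"wx": 0,"wy": 0,"wz": 0,"gripper": 0.6}
    - {"dx": 0.4,"dy": -0.9,"dz": 0,"wx": 0,"wy": 0,"wz": 0,"gripper": 0.6}
    - {"dx": 0.4,"dy": -0.9,"dz": 0,"wx": 0,"wy": 0,"wz": 0,"gripper": 0.6}
    - {"dx": 0.4,"dy": -0.9,"dz": 0,"wx": 0,"wy": 0,"wz": 0,"gripper": 0.6}
    - {"dx": 0.3,"dy": -0.9,"dz": 0,"wx": 0,"wy": 0,"wz": 0,"gripper": 0.6}

```text
time_s: 35.8
tool_pos: [0.4468, -0.0393, 0.2984]
eef_rot: [[-0.996, 0.095, -0.002], [0.095, 0.996, 0.001], [0.002, 0.0, -1.0]]
wrist_force: [0.1, -0.4, 0.2]
opening: 0.797
```

Call:
arm_command:
  increments:
    - {"dx": 0.3,"dy": -0.7,"dz": 0,"wx": 0,"wy": 0,"wz": 0,"gripper": 0.6}
    - {"dx": 0.1,"dy": -0.4,"dz": 0,"wx": 0,"wy": 0,"wz": 0,"gripper": 0.6}
    - {"dx": 0,"dy": 0,"dz": 0,"wx": 0,"wy": 0,"wz": -0.6,"gripper": 0.6}
    - {"dx": 0,"dy": 0,"dz": 0,"wx": 0,"wy": 0,"wz": 0,"gripper": 0.6}

```text
time_s: 36.2
tool_pos: [0.4278, -0.0809, 0.2985]
eef_rot: [[-1.0, 0.023, -0.002], [0.023, 1.0, 0.001], [0.002, 0.001, -1.0]]
wrist_force: [-0.8, 0.6, 0.3]
opening: 0.802
```

Run:
```python
from h import *
s=env.state();im=env.grab_frame('wrist');C=cal('wrist',s)
print(s['time_s'],s['tool_pos'],s['eef_rot'])
Z=np.zeros((384,512),bool)
v=im.copy()
for d in env.cut_out('rack_yellow_center','wrist'):
    print(d['p'],d['xy'],d['mask'].sum())
    if 3000<d['mask'].sum()<12000:
        p,f=fit([(C,d['mask'],Z)],[.431,-.081,0],.098,.052,0,.05);print(p,f); draw(v,C,box(*p,.098,.052,0,.05),(255,0,255))
cv2.imwrite('pics/w11.png',v[:,:,::-1])
```

```text
36.2 [ 0.42783096 -0.08085487  0.29854862] [[-9.99736236e-01  2.28937994e-02 -1.82530768e-03]
 [ 2.28922761e-02  9.99737575e-01  8.51117245e-04]
 [ 1.84431398e-03  8.09107304e-04 -9.99997972e-01]]
0.69 [247.9, 169.8] 5669
[ 0.43060301 -0.08464272  0.0235208 ] 0.017881944444444464
0.3 [416.8, 284.5] 1333
```

View pics/w11.png

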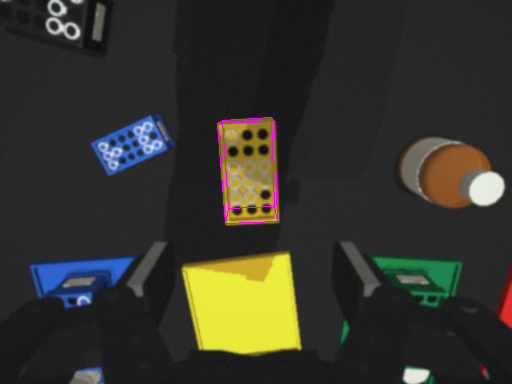

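Call:
arm_command:
  increments:
    - {"dx": -0.07,"dy": -0.1,"dz": 0.6,"wx": 0,"wy": 0,"wz": -0.39,"gripper": 0.6}
    - {"dx": 0,"dy": 0,"dz": 0.9,"wx": 0,"wy": 0,"wz": 0,"gripper": 0.6}
    - {"dx": 0,"dy": 0,"dz": 0.9,"wx": 0,"wy": 0,"wz": 0,"gripper": 0.6}
    - {"dx": 0,"dy": 0,"dz": 0.9,"wx": 0,"wy": 0,"wz": 0,"gripper": 0.6}
    - {"dx": 0,"dy": 0,"dz": 0.8,"wx": 0,"wy": 0,"wz": 0,"gripper": 0.6}
    - {"dx": 0,"dy": 0,"dz": 0.6,"wx": 0,"wy": 0,"wz": 0,"gripper": 0.6}
    - {"dx": 0,"dy": 0,"dz": 0.4,"wx": 0,"wy": 0,"wz": 0,"gripper": 0.6}
    - {"dx": 0,"dy": 0,"dz": 0.2,"wx": 0,"wy": 0,"wz": 0,"gripper": 0.6}
    - {"dx": 0,"dy": 0,"dz": 0,"wx": 0,"wy": 0,"wz": 0,"gripper": 0.6}

```text
time_s: 37.2
tool_pos: [0.4307, -0.084, 0.0867]
eef_rot: [[-1.0, -0.023, -0.002], [-0.023, 1.0, 0.001], [0.002, 0.001, -1.0]]
wrist_force: [-0.2, -0.4, 0.4]
opening: 0.805
```

Call:
arm_command:
  increments:
    - {"dx": 0,"dy": 0,"dz": 0,"wx": 0,"wy": 0,"wz": 0,"gripper": -0.5}
    - {"dx": 0,"dy": 0,"dz": 0,"wx": 0,"wy": 0,"wz": 0,"gripper": -0.5}
    - {"dx": 0,"dy": 0,"dz": 0,"wx": 0,"wy": 0,"wz": 0,"gripper": -0.5}
    - {"dx": 0,"dy": 0,"dz": 0,"wx": 0,"wy": 0,"wz": 0,"gripper": -0.5}
    - {"dx": 0,"dy": 0,"dz": 0,"wx": 0,"wy": 0,"wz": 0,"gripper": -0.5}
  grip_force: 40

```text
time_s: 37.7
tool_pos: [0.4318, -0.0845, 0.0883]
eef_rot: [[-1.0, -0.024, 0.001], [-0.024, 1.0, 0.0], [-0.001, 0.0, -1.0]]
wrist_force: [-1.2, 1.1, 7.1]
opening: 0.601
```

Call:
arm_command:
  increments:
    - {"dx": 0,"dy": 0,"dz": -0.15,"wx": 0,"wy": 0,"wz": 0,"gripper": -0.5}
    - {"dx": 0,"dy": 0,"dz": -0.3,"wx": 0,"wy": 0,"wz": 0,"gripper": -0.5}
    - {"dx": 0,"dy": 0,"dz": -0.5,"wx": 0,"wy": 0,"wz": 0,"gripper": -0.5}
    - {"dx": 0,"dy": 0,"dz": -0.8,"wx": 0,"wy": 0,"wz": 0,"gripper": -0.5}
    - {"dx": 0,"dy": 0,"dz": -0.9,"wx": 0,"wy": 0,"wz": 0,"gripper": -0.5}
    - {"dx": 0,"dy": 0,"dz": -0.9,"wx": 0,"wy": 0,"wz": 0,"gripper": -0.5}
    - {"dx": 0,"dy": 0,"dz": -0.8,"wx": 0,"wy": 0,"wz": 0,"gripper": -0.5}
    - {"dx": 0,"dy": 0,"dz": -0.6,"wx": 0,"wy": 0,"wz": 0,"gripper": -0.5}
    - {"dx": 0,"dy": 0,"dz": -0.3,"wx": 0,"wy": 0,"wz": 0,"gripper": -0.5}
    - {"dx": 0,"dy": 0,"dz": 0,"wx": 0,"wy": 0,"wz": 0,"gripper": -0.5}

```text
time_s: 38.7
tool_pos: [0.4319, -0.0847, 0.2994]
eef_rot: [[-1.0, -0.024, 0.003], [-0.024, 1.0, -0.0], [-0.003, -0.0, -1.0]]
wrist_force: [0.3, 0.3, -2.0]
opening: 0.601
```

Run:
```python
from h import *
Z=np.zeros((384,512),bool)
def st(p,R):
    U,_,V=np.linalg.svd(np.array(R));return dict(tool_pos=np.array(p),eef_rot=U@V)
L=[('w3',st([0.60895481,0.09363094,0.30362845],[[-0.997,0.078,0],[0.078,0.997,0.001],[0.001,0.001,-1]])),
('w6',st([0.60066525,-0.27542862,0.3022466],[[-9.98153194e-01,-6.07451441e-02,-4.78e-04],[-6.07455189e-02,9.98152955e-01,8.127e-04],[4.28e-04,8.4e-04,-1]])),
('w7',st([0.60188364,-0.27569636,0.30391511],[[-0.998,-0.061,0.003],[-0.061,0.998,-0.001],[-0.003,-0.001,-1]]))]
obs=[]
for n,s in L:
    im=cv2.imread(f'pics/{n}.png')[:,:,::-1].copy();m=cmask(im,'yellow').astype(np.uint8)
    k,l,stt,ce=cv2.connectedComponentsWithStats(m);i=1+np.argmax([stt[j,4] for j in range(1,k)])
    o=(l==i).astype(np.uint8);h=cv2.convexHull(np.argwhere(o)[:,::-1].astype(np.int32));cv2.fillPoly(o,[h],1)
    ob=(cal('wrist',s),o.astype(bool),Z);
    print(n,stt[i],fit([ob],[.634,-.093,.118],.19,.125,0,.009));obs.append(ob)
p,f=fit(obs,[.634,-.093,.118],.19,.125,0,.009);print(p,f,p[:2]-.031*np.array([np.cos(p[2]),np.sin(p[2])]))
```

```text
w3 [    0   100   162   163 15824] (array([ 0.63348905, -0.09487013,  0.12166502]), np.float64(0.08444056840917258))
w6 [  355   112   128   169 16165] (array([ 0.63502896, -0.09147844,  0.11730281]), np.float64(0.02756429962086282))
w7 [  356   109   128   169 15912] (array([ 0.63491011, -0.09174393,  0.11246715]), np.float64(0.044928207503473816))
[ 0.63462923 -0.0922204   0.11648957] 0.060950501578276306 [ 0.60383933 -0.09582342]
```

Call:
arm_command:
  increments:
    - {"dx": 0,"dy": 0,"dz": 0,"wx": 0,"wy": 0,"wz": -0.78,"gripper": -0.5}
    - {"dx": -0.4,"dy": -0.08,"dz": 0,"wx": 0,"wy": 0,"wz": 0,"gripper": -0.5}
    - {"dx": -0.6,"dy": -0.1,"dz": 0,"wx": 0,"wy": 0,"wz": 0,"gripper": -0.5}
    - {"dx": -0.7,"dy": -0.15,"dz": 0,"wx": 0,"wy": 0,"wz": 0,"gripper": -0.5}
    - {"dx": -0.8,"dy": -0.15,"dz": 0,"wx": 0,"wy": 0,"wz": 0,"gripper": -0.5}
    - {"dx": -0.7,"dy": -0.1,"dz": 0,"wx": 0,"wy": 0,"wz": 0,"gripper": -0.5}
    - {"dx": -0.6,"dy": -0.1,"dz": 0,"wx": 0,"wy": 0,"wz": 0,"gripper": -0.5}
    - {"dx": -0.47,"dy": -0.1,"dz": 0,"wx": 0,"wy": 0,"wz": 0,"gripper": -0.5}
    - {"dx": 0,"dy": 0,"dz": 0,"wx": 0,"wy": 0,"wz": 0,"gripper": -0.5}
    - {"dx": 0,"dy": 0,"dz": 0,"wx": 0,"wy": 0,"wz": 0,"gripper": -0.5}

```text
time_s: 39.7
tool_pos: [0.6043, -0.0955, 0.2963]
eef_rot: [[-0.993, -0.117, -0.002], [-0.117, 0.993, 0.001], [0.002, 0.001, -1.0]]
wrist_force: [0.3, 0.8, -1.5]
opening: 0.602
```

Run:
```python
from h import *
s=env.state();im=env.grab_frame('wrist');C=cal('wrist',s)
print(s['time_s'],s['tool_pos'])
v=im.copy();draw(v,C,box(.6347,-.0923,.117,.19,.125,0,.009))
g=s['tool_pos'];draw(v,C,box(g[0]-.0012,g[1],.117,.098,.052,g[2]-.088,g[2]-.038),(255,0,0))
cv2.imwrite('pics/w12.png',v[:,:,::-1])
```

```text
39.7 [ 0.60427326 -0.09554375  0.29632017]
```

View pics/w12.png

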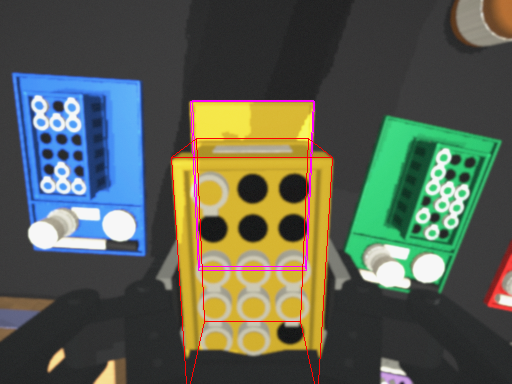

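Call:
arm_command:
  increments:
    - {"dx": -0.02,"dy": -0.01,"dz": 0.4,"wx": 0,"wy": 0,"wz": 0,"gripper": -0.5}
    - {"dx": 0,"dy": 0,"dz": 0.7,"wx": 0,"wy": 0,"wz": 0,"gripper": -0.5}
    - {"dx": 0,"dy": 0,"dz": 0.8,"wx": 0,"wy": 0,"wz": 0,"gripper": -0.5}
    - {"dx": 0,"dy": 0,"dz": 0.8,"wx": 0,"wy": 0,"wz": 0,"gripper": -0.5}
    - {"dx": 0,"dy": 0,"dz": 0.8,"wx": 0,"wy": 0,"wz": 0,"gripper": -0.5}
    - {"dx": 0,"dy": 0,"dz": 0.6,"wx": 0,"wy": 0,"wz": 0,"gripper": -0.5}
    - {"dx": 0,"dy": 0,"dz": 0.5,"wx": 0,"wy": 0,"wz": 0,"gripper": -0.5}
    - {"dx": 0,"dy": 0,"dz": 0.3,"wx": 0,"wy": 0,"wz": 0,"gripper": -0.5}
    - {"dx": 0,"dy": 0,"dz": 0.1,"wx": 0,"wy": 0,"wz": 0,"gripper": -0.5}
    - {"dx": 0,"dy": 0,"dz": 0,"wx": 0,"wy": 0,"wz": 0,"gripper": -0.5}

```text
time_s: 40.75
tool_pos: [0.6052, -0.0958, 0.0977]
eef_rot: [[-0.993, -0.117, -0.0], [-0.117, 0.993, 0.0], [0.0, 0.0, -1.0]]
wrist_force: [-0.0, 0.2, -1.6]
opening: 0.602
```

Call:
arm_command:
  increments:
    - {"dx": 0,"dy": 0,"dz": 0.04,"wx": 0,"wy": 0,"wz": 0,"gripper": -0.5}
    - {"dx": 0,"dy": 0,"dz": 0.04,"wx": 0,"wy": 0,"wz": 0,"gripper": -0.5}
    - {"dx": 0,"dy": 0,"dz": 0,"wx": 0,"wy": 0,"wz": 0,"gripper": -0.5}

```text
time_s: 41.05
tool_pos: [0.6056, -0.0958, 0.0946]
eef_rot: [[-0.993, -0.117, 0.0], [-0.117, 0.993, 0.0], [-0.0, 0.0, -1.0]]
wrist_force: [0.3, 0.2, -1.0]
opening: 0.605
```

Call:
arm_command:
  increments:
    - {"dx": 0,"dy": 0,"dz": 0.05,"wx": 0,"wy": 0,"wz": 0,"gripper": -0.5}
    - {"dx": 0,"dy": 0,"dz": 0.02,"wx": 0,"wy": 0,"wz": 0,"gripper": -0.5}
    - {"dx": 0,"dy": 0,"dz": 0,"wx": 0,"wy": 0,"wz": 0,"gripper": -0.5}

```text
time_s: 41.35
tool_pos: [0.6054, -0.0958, 0.0914]
eef_rot: [[-0.993, -0.117, -0.0], [-0.117, 0.993, 0.001], [0.0, 0.001, -1.0]]
wrist_force: [-0.3, 0.7, -1.5]
opening: 0.602
```

Call:
arm_command:
  increments:
    - {"dx": 0,"dy": 0,"dz": 0.03,"wx": 0,"wy": 0,"wz": 0,"gripper": -0.5}
    - {"dx": 0,"dy": 0,"dz": 0,"wx": 0,"wy": 0,"wz": 0,"gripper": -0.5}

```text
time_s: 41.55
tool_pos: [0.6054, -0.0958, 0.0913]
eef_rot: [[-0.993, -0.117, 0.0], [-0.117, 0.993, 0.0], [-0.0, 0.0, -1.0]]
wrist_force: [-7.5, 1.2, 15.7]
opening: 0.602
```

Call:
arm_command:
  increments:
    - {"dx": 0,"dy": 0,"dz": -0.02,"wx": 0,"wy": 0,"wz": 0,"gripper": -0.5}
    - {"dx": 0,"dy": 0,"dz": 0,"wx": 0,"wy": 0,"wz": 0,"gripper": 0.5}
    - {"dx": 0,"dy": 0,"dz": 0,"wx": 0,"wy": 0,"wz": 0,"gripper": 0.6}
    - {"dx": 0,"dy": 0,"dz": 0,"wx": 0,"wy": 0,"wz": 0,"gripper": 0.6}
    - {"dx": 0,"dy": 0,"dz": -0.2,"wx": 0,"wy": 0,"wz": 0,"gripper": 0.6}
    - {"dx": 0,"dy": 0,"dz": -0.6,"wx": 0,"wy": 0,"wz": 0,"gripper": 0.6}
    - {"dx": 0,"dy": 0,"dz": -0.9,"wx": 0,"wy": 0,"wz": 0,"gripper": 0.6}
    - {"dx": 0,"dy": 0,"dz": -1,"wx": 0,"wy": 0,"wz": 0,"gripper": 0.6}
    - {"dx": 0,"dy": 0,"dz": -1,"wx": 0,"wy": 0,"wz": 0,"gripper": 0.6}
    - {"dx": 0,"dy": 0,"dz": -1,"wx": 0,"wy": 0,"wz": 0,"gripper": 0.6}

```text
time_s: 42.55
tool_pos: [0.6051, -0.0958, 0.2814]
eef_rot: [[-0.993, -0.117, 0.0], [-0.117, 0.993, 0.0], [-0.0, 0.0, -1.0]]
wrist_force: [-0.1, -0.2, 0.6]
opening: 0.797
```

Call:
arm_command:
  increments:
    - {"dx": 0,"dy": 0,"dz": -0.7,"wx": 0,"wy": 0,"wz": 0,"gripper": 0.6}
    - {"dx": 0,"dy": 0,"dz": 0,"wx": 0,"wy": 0,"wz": 0,"gripper": 0.6}

```text
time_s: 42.75
tool_pos: [0.6065, -0.0961, 0.3119]
eef_rot: [[-0.993, -0.117, 0.006], [-0.117, 0.993, -0.001], [-0.006, -0.001, -1.0]]
wrist_force: [0.3, -0.1, -0.5]
opening: 0.799
```

Run:
```python
from h import *
s=env.state();im=env.grab_frame('wrist');C=cal('wrist',s)
print(s['time_s'],s['tool_pos'])
Z=np.zeros((384,512),bool)
v=im.copy();draw(v,C,box(.6347,-.0923,.117,.19,.125,0,.009))
for d in env.cut_out('rack_yellow_center','wrist')[:2]:
    p,f=fit([(C,d['mask'],Z)],[.604,-.096,.117],.098,.052,.003,.053);print(p,f,d['xy']); draw(v,C,box(*p,.098,.052,.003,.053),(255,0,0))
cv2.imwrite('pics/w13.png',v[:,:,::-1])
for n in('scene','side'): cv2.imwrite(f'pics/{n}13.png',env.grab_frame(n)[:,:,::-1])
```

```text
42.75 [ 0.60646606 -0.09605301  0.31186585]
[ 0.60457302 -0.0964375   0.12430817] 0.02341076895371874 [251.3, 159.3]
```

View pics/w13.png

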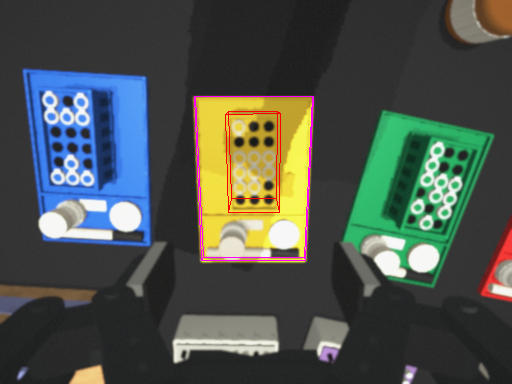

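View pics/side13.png

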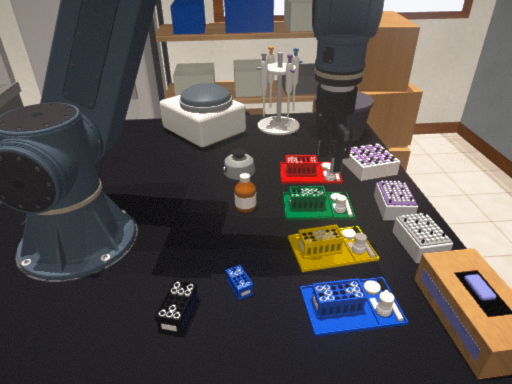

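View pics/scene13.png

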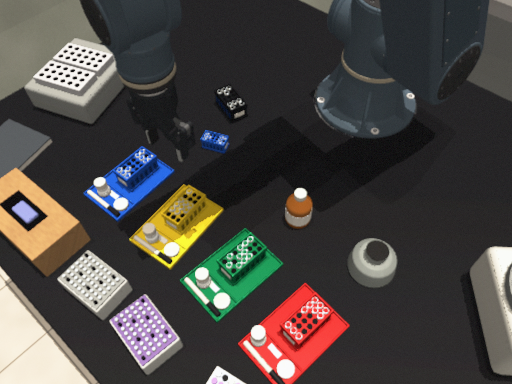

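```bash
python3 -c "
from cell import env
s=env.state();print(s['time_s'],abs(s['joint_vel']).max(),s['wrist_force']);print(env.hand_in())"
```

```text
42.95 0.006550811523551333 [-0.17999507 -0.8918948  -0.13622949]
the job is handed in; nothing more can be done
None
```

I took both stacks apart and set all four racks in the large compartments of their own trays, lengthwise and standing flat. I handed the job in at 43 s of the 109 s allowed.

- **Rack positions:** I fitted each rack in the wrist camera picture after releasing it. Each centre is about 1–2 mm from its tray's place point as I fitted it, and its angle is within about 0.01 rad.
- **Set-down:** Every rack was lowered in small steps until the wrist felt the tray floor. The highest contact force I read at the end of a move was about 28 N, so no rack was dropped. I did not read forces in the middle of moves.
- **Bottle:** The amber bottle shows at the same pixels in the last scene picture as at the start.
- **Arm at the end:** It was about 0.3 m up, open and still, touching nothing.

**Mishap:** On the first carry, with the green rack, the last joint reached its range limit. The rack tilted about 2.5° in the air. I levelled it and turned the gripper the other way round before setting it down. It never left the grip.

**Disagreement:** The scene and side cameras differed by up to about 5 mm on where the yellow tray's place point is. I went by extra wrist-camera fits for that one.

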